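Re-spring a crimping die and set its height ring

ROBOT

A 7-joint arm with a two-finger parallel gripper is mounted at the origin on the work surface. World frame = base frame: x ahead of the robot, y to its left, z up, the work surface at z = 0. Lengths are in mm, angles in rad, forces in N, time in s.
With the tool pointing down it reaches from about 400 to 875 mm from the base axis. Payload 19.3 kg.
Tool frame: the origin (TCP) lies at the very end of the fingers, on their centre line; the grasp point (between the pads) lies 19 mm behind it (grip_point_offset is the z of the grasp point in the tool frame, in mm); z points along the fingers, x is the direction in which the jaws open and shut, and the axes are right-handed (so a half turn about z gives the same grasp; the last joint's range is limited). The gripper opens to 85 mm and grips with 20 to 120 N. Pads are 22 mm wide; open, the fingers measure 114 mm over their backs; the gripper's body (76 mm by 85 mm) begins 54 mm behind the grasp point. The pads swing forward as they close: fully open they stand 13 mm farther back than shut.
Start: joints at [1.142, 0.521, -0.036, 1.599, 0.021, 1.021, -0.113], TCP at [219.441, -585.201, 231.291] pointing down, gripper open.
Joint ranges: [-2.91, 2.91], [-0.3, 2.13], [-1.5, 1.42], [0.17, 2.43], [-1.26, 4.41], [0.16, 1.93], [-2.52, 2.52]. Speed limits (rad/s): [1.89, 1.89, 2.39, 2.39, 3.01, 3.01, 3.01].

INTERFACE

Orientations are given as a 3x3 rotation matrix whose columns are the frame's x, y, z axes.
In Python, from workcell import movep, movel, goto_joints, open_gripper, clamp, wait, inverse_kinematics, read_state, camera, PlanningError, finish_job, grip_point_offset gives the robot as it stands. Calls block until the motion is done:
- movep(position, orientation): joint-space move of the TCP to a pose.
- movel(position, frame=None, max_speed=150, guard=None): straight line of the TCP; frame=None keeps the orientation; max_speed is the mean speed in mm/s. With guard (N) it stops when the force on the tool has changed by that much, and returns True; else False.
- goto_joints(angles): joint-space move.
- open_gripper() and clamp(): open the fingers fully, or close them until they stop; the grip force is fixed at half the most.
- wait(seconds).
- inverse_kinematics(position, orientation): joint angles nearest the present ones, or None.
- read_state(): the state.
- camera(name): name is "scene" or "top"; returns a dict with "image" (480x640x3 uint8, blue, green, red), "range_z" (480x640 float32, mm along the optical axis (not along the pixel's ray), 0 where there is no reading), "fx", "fy", "cx", "cy" (pixels), "dist_coeffs" ([k1, k2, p1, p2, k3] as OpenCV has them; the pictures are not rectified), "cam_to_world" (4x4, takes a point from camera to world coordinates). Camera axes: x right, y up, looking along -z (the intrinsics and any distortion apply to the point x, -y, -z); pixel columns grow to the right and rows downward; lengths in mm; the calibration is good to about 2 mm. A picture is of the moment at which its call begins.
A pose or a line that the arm cannot do raises PlanningError and nothing moves.
- finish_job(): hands the job in, once; it reports no verdict.
The state is a dict: "time": time; "qpos": joint angles; "qvel": joint speeds; "joint_efforts": joint torques, N m; "eef_pos": TCP position; "tool_rot": TCP orientation; "ft_force": force on the tool from outside, world axes, zero at the start; "torque": the same for the moment, N m; "finger_gap": finger opening in mm.
Only numpy, scipy, OpenCV 4.12 (cv2) and the standard library are available. Lean on these libraries where they do the work, as an engineer would, in place of code of your own. Each camera call takes 0.05 s, during which the arm holds its last target.

TASK

Re-spring the crimping die set: pull the rusty old springs off the guide rods of the grey base into the steel scrap box, and thread a new blue spring right down over each of the four rods, twisting it a little if the coils snag. Then lower the upper die onto the rods so that it sits level on the springs, turn its black ring clockwise until the punch touches the anvil, and back it off three marks of its scale. Do not use the red spring, and leave the other things on the bench where they are.

Things in the scene. Friction and masses are not known exactly. Their poses are not given: they have to be found in the camera images.
- base: fixed grey lower die shoe, plate 150 x 120 mm (x, y), 20 mm thick, with a lug 12 mm high at each x end (to x = +-98); origin at the centre of its underside, on the bench. In its middle a steel anvil (34 x 44 mm to 12 mm, then 20 x 28 mm to 34.5 mm above the plate); four upright guide rods at x = +-50, y = +-38 mm
- rod_1 (a point): foot of guide rod 1 (x = +50, y = +38 mm on the base), on the rod's axis at the plate's top, 20 mm above the bench. The rod is 14 mm thick and stands 60 mm above this point, its end chamfered to 11 mm over the last 1.5 mm, with a narrow clip groove (12 mm thick, 3 mm wide) 50 mm above this point on which a spring may snag
- rod_2 (a point): foot of guide rod 2 (x = +50, y = -38 mm on the base), on the rod's axis at the plate's top, 20 mm above the bench. The rod is 14 mm thick and stands 60 mm above this point, its end chamfered to 11 mm over the last 1.5 mm, with a narrow clip groove (12 mm thick, 3 mm wide) 50 mm above this point on which a spring may snag
- rod_3 (a point): foot of guide rod 3 (x = -50, y = +38 mm on the base), on the rod's axis at the plate's top, 20 mm above the bench. The rod is 14 mm thick and stands 60 mm above this point, its end chamfered to 11 mm over the last 1.5 mm, with a narrow clip groove (12 mm thick, 3 mm wide) 50 mm above this point on which a spring may snag
- rod_4 (a point): foot of guide rod 4 (x = -50, y = -38 mm on the base), on the rod's axis at the plate's top, 20 mm above the bench. The rod is 14 mm thick and stands 60 mm above this point, its end chamfered to 11 mm over the last 1.5 mm, with a narrow clip groove (12 mm thick, 3 mm wide) 50 mm above this point on which a spring may snag
- seat (a point): point fixed to the base, on its axis, 32 mm above the plate: where the upper die's origin lies when it sits on four springs
- blue_1: blue die spring: a flat-wire coil like a short tube, 30 mm outside, 17 mm bore, 32 mm long, 60 g, too stiff to give by hand; its end coil may snag on the edge of a rod; stands upright on the black mat at the start; origin at the centre of its lower end, z along its axis
- blue_2: blue die spring: a flat-wire coil like a short tube, 30 mm outside, 17 mm bore, 32 mm long, 60 g, too stiff to give by hand; its end coil may snag on the edge of a rod; stands upright on the black mat at the start; origin at the centre of its lower end, z along its axis
- blue_3: blue die spring: a flat-wire coil like a short tube, 30 mm outside, 17 mm bore, 32 mm long, 60 g, too stiff to give by hand; its end coil may snag on the edge of a rod; stands upright on the black mat at the start; origin at the centre of its lower end, z along its axis
- blue_4: blue die spring: a flat-wire coil like a short tube, 30 mm outside, 17 mm bore, 32 mm long, 60 g, too stiff to give by hand; its end coil may snag on the edge of a rod; stands upright on the black mat at the start; origin at the centre of its lower end, z along its axis
- blue_5: blue die spring: a flat-wire coil like a short tube, 30 mm outside, 17 mm bore, 32 mm long, 60 g, too stiff to give by hand; its end coil may snag on the edge of a rod; stands upright on the black mat at the start; origin at the centre of its lower end, z along its axis
- worn_1: rusty brown old spring, same shape and size as the blue ones, down on guide rod 1 at the start if present (one to three of worn_1 to worn_4 are present); origin at the centre of its lower end, z along its axis
- worn_2: rusty brown old spring, same shape and size as the blue ones, down on guide rod 2 at the start if present (one to three of worn_1 to worn_4 are present); origin at the centre of its lower end, z along its axis
- worn_3: rusty brown old spring, same shape and size as the blue ones, down on guide rod 3 at the start if present (one to three of worn_1 to worn_4 are present); origin at the centre of its lower end, z along its axis
- worn_4: rusty brown old spring, same shape and size as the blue ones, down on guide rod 4 at the start if present (one to three of worn_1 to worn_4 are present); origin at the centre of its lower end, z along its axis
- scrap: fixed open steel scrap box, 120 x 120 mm outside, walls 3 mm thick and 40 mm high; origin at the centre of its underside, on the bench
- red: red spring of another grade, same shape and size as the blue ones, standing on the mat; not to be used or moved
- mat: fixed black rubber mat, 270 x 190 mm, 3 mm thick, on which the loose springs stand; origin at the centre of its underside
- die: loose upper die, 0.73 kg: aluminium plate 146 x 116 x 10 mm on four brass bushings (29 mm wide, 10 mm long) under 18 mm holes at x = +-50, y = +-38 mm; fits the rods either way round. Origin: centre of the plane of the bushings' lower ends, on which it stands; z up. A collar 38 mm wide, 12 mm high on the plate carries the black ring, by which the die is lifted. Seated, the rods stand 8 mm proud of the plate
- ring_grip (a point): centre of the black ring on the upper die, on the die's axis 44 mm above its origin; its x axis points along the ring's white pointer line. The ring is 48 mm across and 24 mm high (12 mm above and below this point), with a 13 mm steel stem standing out of its top by about 10 mm
- ring (a joint): angle of the ring (rad): grows as it is turned counter-clockwise seen from above, raising the punch 1.5 mm per rad. At 0, with the die seated, the punch is on the anvil, the ring stops and its white line is over the scale's red mark (die's +x side). Range to 2.8. The scale has 24 marks, 15 degrees (0.262 rad) apart: three marks are 0.785 rad. Turns at about 0.1 N m and stays where left
- sleeve_box: clear plastic box of green sleeves, 120 x 100 x 64 mm, bystander; origin at the centre of its underside
- oil_bottle: small yellow oil bottle with a black nozzle, 40 mm wide, 120 mm high, bystander; origin at the centre of its underside
- driver: screwdriver with a green handle, 190 mm long, lying on the bench, bystander
Mind the look-alikes: they are no part of the job. Leave any turquoise look-alike of the blue_1 alone. Leave any green look-alike of the worn_3 alone.

How it is judged (in metres and radians):
On the way, in this order (a step that is already met when the one before it is completed fails the run):
1. a blue spring is fully down on each of the four guide rods (((distance between blue_1 and rod_1 below 0.006 m and angle between blue_1's own z axis and vertical below 0.12 rad) or (distance between blue_2 and rod_1 below 0.006 m and angle between blue_2's own z axis and vertical below 0.12 rad) or (distance between blue_3 and rod_1 below 0.006 m and angle between blue_3's own z axis and vertical below 0.12 rad) or (distance between blue_4 and rod_1 below 0.006 m and angle between blue_4's own z axis and vertical below 0.12 rad) or (distance between blue_5 and rod_1 below 0.006 m and angle between blue_5's own z axis and vertical below 0.12 rad)) and ((distance between blue_1 and rod_2 below 0.006 m and angle between blue_1's own z axis and vertical below 0.12 rad) or (distance between blue_2 and rod_2 below 0.006 m and angle between blue_2's own z axis and vertical below 0.12 rad) or (distance between blue_3 and rod_2 below 0.006 m and angle between blue_3's own z axis and vertical below 0.12 rad) or (distance between blue_4 and rod_2 below 0.006 m and angle between blue_4's own z axis and vertical below 0.12 rad) or (distance between blue_5 and rod_2 below 0.006 m and angle between blue_5's own z axis and vertical below 0.12 rad)) and ((distance between blue_1 and rod_3 below 0.006 m and angle between blue_1's own z axis and vertical below 0.12 rad) or (distance between blue_2 and rod_3 below 0.006 m and angle between blue_2's own z axis and vertical below 0.12 rad) or (distance between blue_3 and rod_3 below 0.006 m and angle between blue_3's own z axis and vertical below 0.12 rad) or (distance between blue_4 and rod_3 below 0.006 m and angle between blue_4's own z axis and vertical below 0.12 rad) or (distance between blue_5 and rod_3 below 0.006 m and angle between blue_5's own z axis and vertical below 0.12 rad)) and ((distance between blue_1 and rod_4 below 0.006 m and angle between blue_1's own z axis and vertical below 0.12 rad) or (distance between blue_2 and rod_4 below 0.006 m and angle between blue_2's own z axis and vertical below 0.12 rad) or (distance between blue_3 and rod_4 below 0.006 m and angle between blue_3's own z axis and vertical below 0.12 rad) or (distance between blue_4 and rod_4 below 0.006 m and angle between blue_4's own z axis and vertical below 0.12 rad) or (distance between blue_5 and rod_4 below 0.006 m and angle between blue_5's own z axis and vertical below 0.12 rad))), for 0.2 s.
2. the upper die sits level on the four springs (all of step 1 and distance between die and seat below 0.006 m and angle between die's own z axis and vertical below 0.05 rad and angle between the x axis of die and the x axis of base, either way round below 0.09 rad), for 0.2 s.
3. with the die seated, the ring is turned clockwise until the punch touches the anvil (within 0.06 rad) (distance between die and seat below 0.006 m and angle between die's own z axis and vertical below 0.05 rad and angle between the x axis of die and the x axis of base, either way round below 0.09 rad and value of joint ring below 0.06 rad), for 0.1 s.
At the end, for the whole second after the job is handed in: The old springs lie in the scrap box, a blue spring is fully down on each rod (6 mm), the upper die sits level on the springs (6 mm from the seat, 0.05 rad), square to the base (0.09 rad), the ring stands three marks (0.785 rad, within 0.13) back from the touch, and all is at rest (all of step 2 and x of worn_1 in the frame of scrap between -0.062 and 0.062 m and y of worn_1 in the frame of scrap between -0.062 and 0.062 m and z of each of worn_1, worn_2, worn_3, worn_4 in the frame of scrap below 0.07 m and x of worn_2 in the frame of scrap between -0.062 and 0.062 m and y of worn_2 in the frame of scrap between -0.062 and 0.062 m and x of worn_3 in the frame of scrap between -0.062 and 0.062 m and y of worn_3 in the frame of scrap between -0.062 and 0.062 m and x of worn_4 in the frame of scrap between -0.062 and 0.062 m and y of worn_4 in the frame of scrap between -0.062 and 0.062 m and value of joint ring between 0.655 and 0.915 rad and linear speed of each of die, blue_1, blue_2, blue_3, blue_4, blue_5 below 0.02 m/s).
It fails at once if the red spring is moved more than 35 mm (distance of red from where it was at the start of the episode above 0.035 m).
It fails at once if the sleeve box, the oil bottle or the screwdriver is moved more than 30 mm (distance of any of sleeve_box, oil_bottle, driver from where it was at the start of the episode above 0.03 m).
Of worn_1, worn_2, worn_3, worn_4 only 1 to 3 are there at a start; the rules pass over those that are not, and their reading is None.
At some moment in a run one of blue_1, blue_2, blue_3, blue_4, blue_5 may be knocked a few centimetres aside while the robot is not near it.
Once in a run the grip may slacken for a moment while it holds something.
It also fails if it takes over 208 s, if anything falls off the work surface, if the arm or the gripper's body presses on something with over 40 N, if the wrist force passes 120 N, or if a joint passes its speed limit or range.

## Working session

There is one attempt and no reset: what is moved stays moved. The work goes in short steps, each a Python script; the robot and the scene stay as the last script left them, time stands still between calls to the robot, and variables do not carry over. Pictures are saved under pics/ and viewed, and the job is handed in when it is done.

```bash
ls; mkdir -p pics; cat > h.py <<'E'
import numpy as np, cv2
from workcell import *
def save(name,fn,crop=None,scale=1):
    c=camera(name); im=c["image"]
    np.savez("/tmp/last_%s.npz"%name,**c)
    if crop:
        x0,y0,x1,y1=crop; im=im[y0:y1,x0:x1]
    if scale!=1: im=cv2.resize(im,None,fx=scale,fy=scale,interpolation=cv2.INTER_CUBIC)
    cv2.imwrite("pics/"+fn,im); return c
def ray(c,u,v):
    K=np.array([[c["fx"],0,c["cx"]],[0,c["fy"],c["cy"]],[0,0,1.]])
    p=cv2.undistortPoints(np.array([[[u,v]]],float),K,np.array(c["dist_coeffs"],float))[0,0]
    return np.array([p[0],-p[1],-1.])
def pix_z(c,u,v,z):
    "intersect ray with world plane z"
    T=np.array(c["cam_to_world"]); d=T[:3,:3]@ray(c,u,v); o=T[:3,3]
    return o+d*(z-o[2])/d[2]
def pix_d(c,u,v):
    T=np.array(c["cam_to_world"]); d=c["range_z"][int(round(v)),int(round(u))]
    return T[:3,:3]@(ray(c,u,v)*d)+T[:3,3]
def cloud(c):
    h,w=c["range_z"].shape
    K=np.array([[c["fx"],0,c["cx"]],[0,c["fy"],c["cy"]],[0,0,1.]])
    uu,vv=np.meshgrid(np.arange(w),np.arange(h))
    p=cv2.undistortPoints(np.stack([uu,vv],-1).reshape(-1,1,2).astype(float),K,np.array(c["dist_coeffs"],float)).reshape(h,w,2)
    r=np.stack([p[...,0],-p[...,1],-np.ones((h,w))],-1)*c["range_z"][...,None]
    T=np.array(c["cam_to_world"]); return r@T[:3,:3].T+T[:3,3]
def R(yaw):
    "tool down, jaw x axis at yaw"
    c,s=np.cos(yaw),np.sin(yaw)
    return np.array([[c,s,0],[s,-c,0],[0,0,-1.]])
E
python3 - <<'E'
from h import *
print(read_state()); print(grip_point_offset)
for n in("scene","top"):
    c=save(n,n+"0.png"); print(n,c["fx"],c["cx"],c["cy"],c["dist_coeffs"],np.round(c["cam_to_world"],3).tolist())
E
```

```text
pics
{'time': 0.0, 'qpos': array([ 1.1418085 ,  0.52199448, -0.03628521,  1.60003482,  0.02122833,
        1.02109985, -0.11279751]), 'qvel': array([ 1.13866400e-04, -8.17621725e-05, -8.33990287e-04,  3.56371648e-04,
        8.92999626e-04, -4.10981722e-04, -1.02136976e-03]), 'joint_efforts': array([ 9.97297939e-04, -9.27097249e+01,  1.98052749e+00, -3.69934916e+01,
        1.80082134e-02,  8.04102252e-03, -8.65002107e-05]), 'eef_pos': array([ 219.27207809, -584.89751985,  230.72878855]), 'tool_rot': array([[ 3.51112267e-01, -9.36333223e-01, -5.21914391e-04],
       [-9.36332669e-01, -3.51112631e-01,  1.02636188e-03],
       [-1.14426746e-03,  1.28317249e-04, -9.99999337e-01]]), 'ft_force': array([0.00205042, 0.26951469, 0.02066832]), 'torque': array([-0.00169667, -0.0263182 ,  0.04236767]), 'finger_gap': 85.23410085797134}
-18.700000000000003
scene 588.4703201732598 324.542292886937 228.87180939163164 [-0.11218071  0.          0.          0.          0.        ] [[-0.724, -0.476, 0.5, 1174.342], [0.69, -0.506, 0.517, 703.067], [0.007, 0.719, 0.695, 897.16], [0.0, 0.0, 0.0, 1.0]]
top 498.9391213697641 323.19815282079935 236.59466902612385 [-0.10087691  0.          0.          0.          0.        ] [[-0.074, 0.975, -0.209, 335.977], [-0.997, -0.072, 0.017, 83.937], [0.002, 0.21, 0.978, 1056.478], [0.0, 0.0, 0.0, 1.0]]
```

View pics/scene0.png

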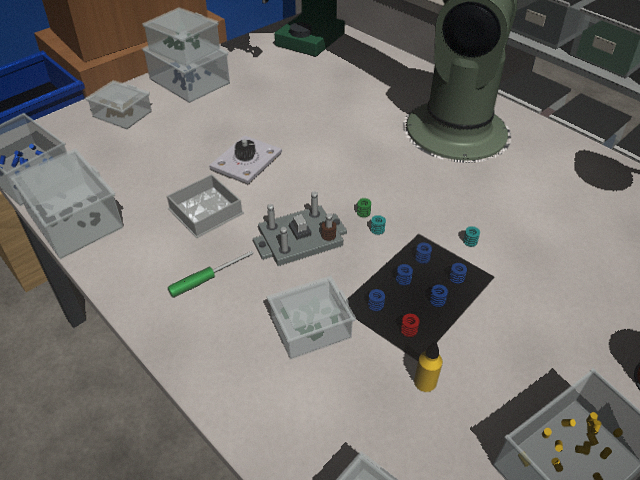

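View pics/top0.png

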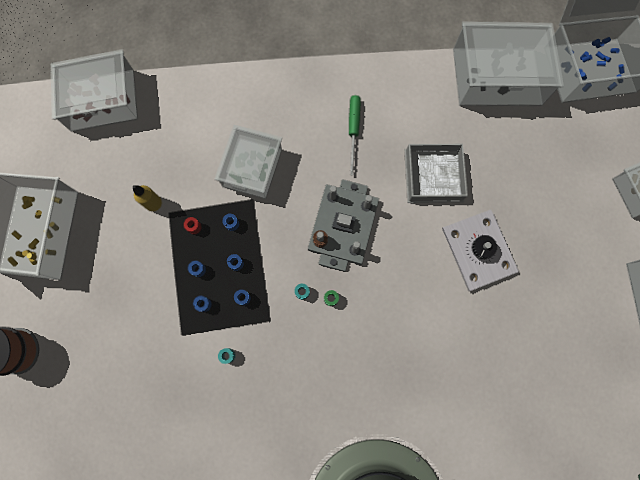

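```bash
python3 - <<'E'
from h import *
a=save("top","t1.png",(160,160,400,340),3.3)
b=save("top","t2.png",(290,130,540,310),3.2)
c=save("scene","s1.png",(160,120,360,270),4)
E
```

```text
(no output)
```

View pics/t1.png

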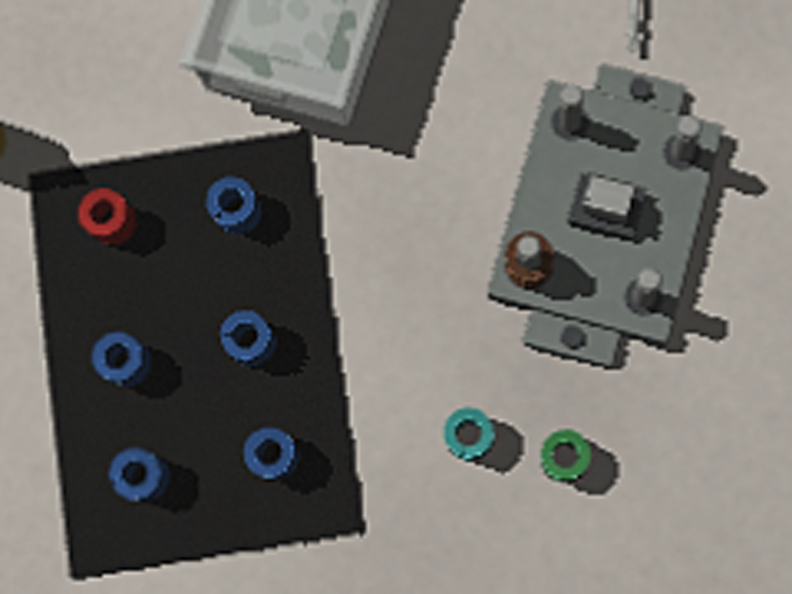

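View pics/t2.png

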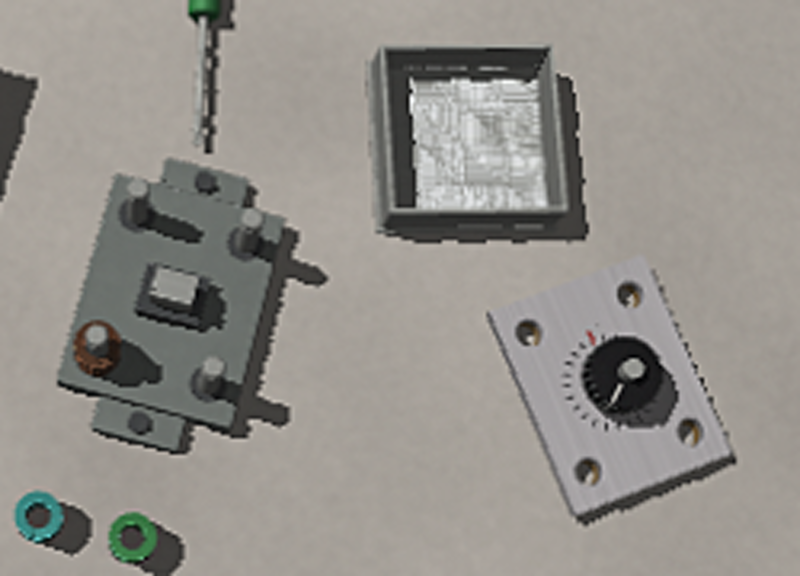

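View pics/s1.png

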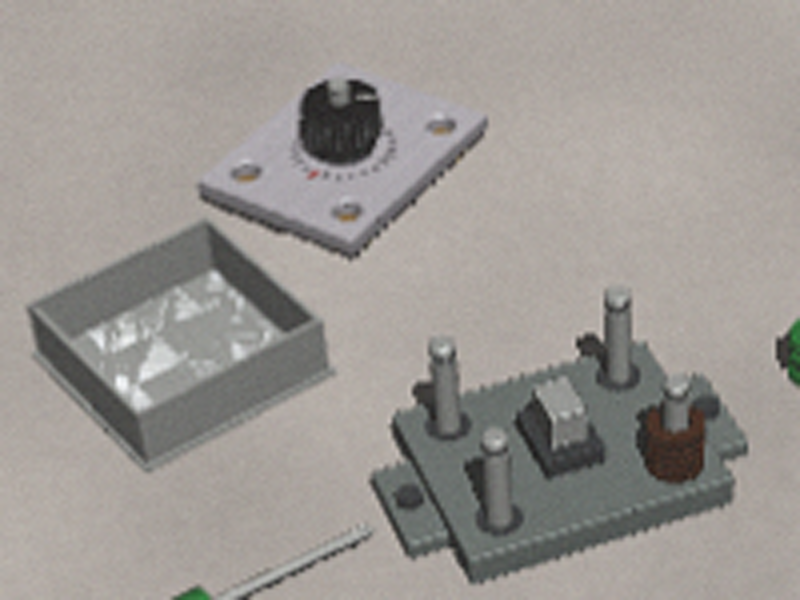

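```bash
python3 - <<'E'
from h import *
top=dict(np.load("/tmp/last_top.npz")); sc=dict(np.load("/tmp/last_scene.npz"))
for n,c,tips,bolts in(("top",top,[(332.8,188.75),(368.75,198.1),(320.3,234.7),(355.9,244.7)],None),
                ("scene",sc,[(284,229),(270.5,206),(329.5,216),(314.5,194)],None)):
    print(n)
    for u,v in tips: print(np.round(pix_z(c,u,v,80),1), np.round(pix_d(c,u,v),1))
    X=cloud(c); hsv=cv2.cvtColor(c["image"],cv2.COLOR_BGR2HSV)
    for col,lo,hi in(("blue",(100,100,60),(125,255,255)),("red",(0,150,80),(8,255,255)),("turq",(82,90,60),(97,255,255)),("green",(50,100,50),(80,255,255)),("rust",(4,80,40),(14,255,200))):
        m=cv2.inRange(hsv,lo,hi)
        k,l,st,ce=cv2.connectedComponentsWithStats(m)
        for i in range(1,k):
            if st[i,4]<60: continue
            P=X[(l==i)]; P=P[np.isfinite(P).all(1)]
            if not len(P): continue
            zt=np.percentile(P[:,2],90); Q=P[P[:,2]>zt-4]
            mid=(Q.min(0)+Q.max(0))/2
            if abs(mid[1])>500 or not 200<mid[0]<900: continue
            print(col,np.round(ce[i],0),st[i,4],"ztop",round(zt,1),"mid",np.round(mid[:2],1),"ext",np.round(Q.max(0)-Q.min(0),1)[:2], "med",np.round(np.median(Q,0)[:2],1))
E
```

```text
top
[643.1  39.5  80. ] [642.8  39.6  81.2]
[617.9 -32.   80. ] [618.7 -32.4  77.4]
[549.1  72.   80. ] [549.4  72.   78.4]
[523.4   2.7  80. ] [523.6   2.6  79.2]
blue [586.  56.] 67 ztop 62.2 mid [ 635.2 -252.9] ext [598.5 673.7] med [ 929.9 -581.4]
blue [229. 220.] 138 ztop 37.0 mid [477.2 180.2] ext [282.4 192.6] med [605.6 260.2]
blue [234. 261.] 139 ztop 37.2 mid [433.7 176.6] ext [195.4 185.3] med [517.8 253.6]
blue [195. 268.] 142 ztop 37.5 mid [508.6 337.3] ext [28.2 28.5] med [505.6 337.3]
blue [241. 297.] 139 ztop 37.0 mid [440.7 243. ] ext [29.3 29.1] med [441.5 243.3]
blue [200. 303.] 157 ztop 36.8 mid [434.1 327.2] ext [28.7 32. ] med [435.5 326.2]
red [191. 224.] 127 ztop 37.0 mid [477.3 221.3] ext [282.6 274.7] med [601.7 344.6]
turq [302. 291.] 129 ztop 34.2 mid [444.4 117.8] ext [29. 29.] med [443.2 118.6]
turq [225. 356.] 139 ztop 33.9 mid [325.2 281.1] ext [29.6 29. ] med [324.9 279.1]
green [354. 115.] 369 ztop 27.0 mid [606.9  22.5] ext [541.9 122.8] med [835.5 -24.9]
green [331. 298.] 130 ztop 33.7 mid [427.3  59.3] ext [29.  28.7] med [424.1  61.3]
rust [317. 
[... 740 characters left out ...]
509.  334.5]
blue [376. 299.] 278 ztop 34.9 mid [881.9 473.6] ext [584.9 459. ] med [608.2 261.1]
red [410. 324.] 250 ztop 35.0 mid [604.8 342.3] ext [30.4 30.7] med [604.6 341.9]
turq [378. 224.] 228 ztop 32.4 mid [803.4 402.3] ext [741.8 601.5] med [450.7 120.3]
turq [472. 236.] 221 ztop 32.1 mid [327.1 279.4] ext [28.9 29. ] med [326.5 280.2]
green [300.  37.] 331 ztop 50.6 mid [571.6  -9. ] ext [1205.5 1424.2] med [   7.9 -642.5]
green [364. 207.] 183 ztop 31.7 mid [429.1  58.3] ext [27.6 29. ] med [430.6  60.2]
rust [106.  36.] 8476 ztop 48.2 mid [ 694.5 -407.7] ext [ 959.6 2221.5] med [  428.1 -1280.4]
rust [329. 231.] 155 ztop 52.4 mid [856.3 379.9] ext [636.  646.3] med [557.6  77.8]
```

```bash
python3 - <<'E'
from h import *
y0=-0.34
for yaw in (y0,y0+np.pi,y0+np.pi/2,y0-np.pi/2):
    for p in ([551,73.4,26],[551,73.4,150],[526,3,26],[644.5,39.7,26],[619.6,-31.8,26],[435,327,10],[606,261,10],[670,-130,120],[500,-270,50]):
        q=inverse_kinematics(p,R(yaw)); print(round(yaw,2),p,None if q is None else np.round(q,2))
E
```

```text
-0.34 [551, 73.4, 26] [ 0.01  0.73 -0.34  1.9   0.42  0.58 -0.95]
-0.34 [551, 73.4, 150] [ 0.14  0.56 -0.52  1.84  0.37  0.84 -0.91]
-0.34 [526, 3, 26] [ 0.12  0.7  -0.33  1.98  0.43  0.53 -0.85]
-0.34 [644.5, 39.7, 26] [ 0.09  0.83 -0.38  1.65  0.42  0.74 -0.83]
-0.34 [619.6, -31.8, 26] [ 0.22  0.81 -0.39  1.72  0.44  0.7  -0.75]
-0.34 [435, 327, 10] [-0.42  0.77 -0.47  1.93  0.61  0.59 -1.63]
-0.34 [606, 261, 10] [-0.19  0.9  -0.49  1.61  0.56  0.78 -1.27]
-0.34 [670, -130, 120] [ 0.33  0.75 -0.36  1.51  0.3   0.93 -0.47]
-0.34 [500, -270, 50] [ 0.56  0.69 -0.23  1.87  0.26  0.61 -0.18]
2.8 [551, 73.4, 26] [ 0.56  1.14 -1.28  1.88  1.21  1.19  1.61]
2.8 [551, 73.4, 150] [ 0.57  0.87 -1.28  1.82  0.91  1.19  1.79]
2.8 [526, 3, 26] [-0.75  1.01  0.99  2.03 -1.21  0.86 -2.52]
2.8 [644.5, 39.7, 26] [ 0.55  1.21 -1.28  1.63  1.21  1.28  1.83]
2.8 [619.6, -31.8, 26] [ 0.69  1.19 -1.28  1.7   1.21  1.26  1.9 ]
2.8 [435, 327, 10] [-0.04  1.01 -1.08  1.91  1.12  0.98  1.13]
2.8 [606, 261, 10] [ 0.19  1.25 -1.28  1.59  1.24  1.29  1.5 ]
2.8 [670, -130, 120] [-0.51  1.2   1.32  1.56 -1.19  1.
[... 556 characters left out ...]
51  0.82 -0.68  1.5   0.56  1.03  0.92]
1.23 [500, -270, 50] [ 0.78  0.74 -0.56  1.86  0.59  0.71  1.12]
-1.91 [551, 73.4, 26] [-0.2   0.71 -0.06  1.91  0.08  0.52 -2.22]
-1.91 [551, 73.4, 150] [-0.06  0.52 -0.24  1.85  0.17  0.79 -2.3 ]
-1.91 [526, 3, 26] [-0.12  0.69  0.01  1.99 -0.01  0.46 -2.02]
-1.91 [644.5, 39.7, 26] [-0.16  0.81  0.01  1.67 -0.02  0.66 -2.05]
-1.91 [619.6, -31.8, 26] [-0.07  0.78  0.03  1.74 -0.04  0.62 -1.92]
-1.91 [435, 327, 10] [-1.02  0.78  0.38  1.96 -0.57  0.5  -2.15]
-1.91 [606, 261, 10] [-0.46  0.85 -0.06  1.63  0.08  0.67 -2.47]
-1.91 [670, -130, 120] [ 0.09  0.73  0.02  1.52 -0.02  0.88 -1.79]
-1.91 [500, -270, 50] [ 0.36  0.69  0.05  1.88 -0.06  0.58 -1.47]
```

```bash
cat >> h.py <<'E'
Y=-0.34
def st(tag=""):
    s=read_state(); print(tag,"t%.1f"%s["time"],"p",np.round(s["eef_pos"],1),"gap %.1f"%s["finger_gap"],"F",np.round(s["ft_force"],1),"T",np.round(s["torque"],2)); return s
E
python3 - <<'E'
from h import *
p=np.array([551,73.4,0])
movep(p+[0,0,160],R(Y)); st()
print(movel(p+[0,0,26],max_speed=120,guard=8)); st()
clamp(); st("clamped")
E
```

```text
t2.9 p [551.2  72.4 160. ] gap 85.6 F [-0.1 -0.1  0.3] T [-0.03 -0.04  0.02]
False
 t4.1 p [551.4  73.5  26.6] gap 85.6 F [ 0.2 -0.3  0.6] T [-0.02  0.02 -0.03]
clamped t4.7 p [551.1  73.4  26.4] gap 28.4 F [-3.3 -0.8  9.5] T [-0.17  0.51 -0.07]
```

```bash
python3 - <<'E'
from h import *
p=np.array([551,73.4,0])
print(movel(p+[0,0,110],max_speed=80,guard=25)); st()
wait(0.2); s=st()
a=save("top","t3.png",(250,130,450,310),4); c=save("scene","s3.png",(230,90,430,240),4)
E
```

```text
False
 t5.9 p [550.7  73.4 109.5] gap 28.5 F [-0.4  0.4  0.3] T [ 0.01  0.04 -0.01]
 t6.1 p [550.8  73.4 109.6] gap 28.5 F [-0.3  0.5 -1.3] T [-0.01 -0.02  0.  ]
```

View pics/t3.png

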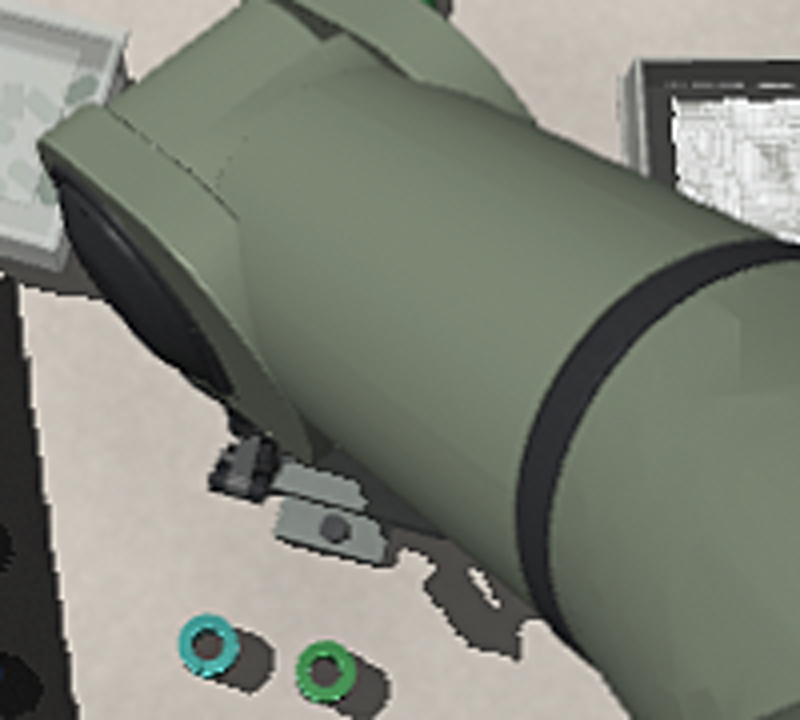

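View pics/s3.png

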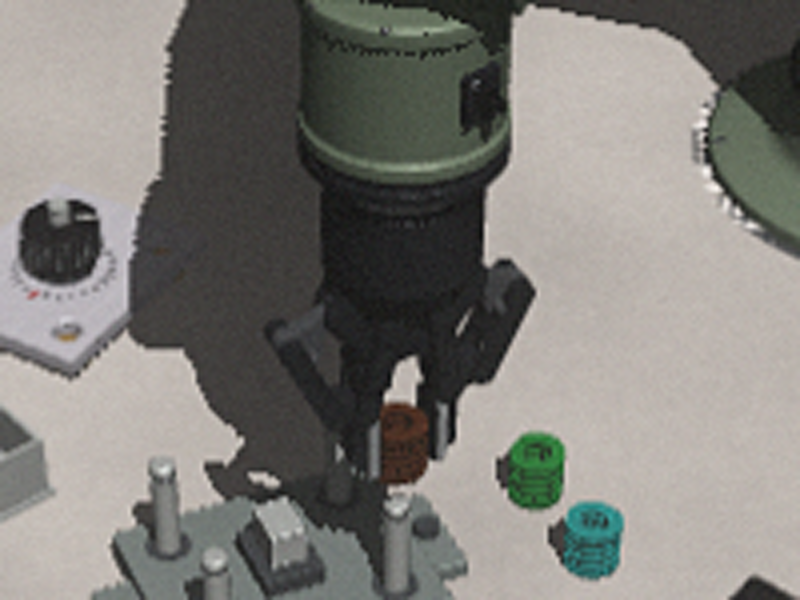

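```bash
python3 - <<'E'
from h import *
sc=dict(np.load("/tmp/last_scene.npz")); top=camera("top")
print(pix_z(sc,230+404/4,90+420/4,135))
P=[pix_z(top,290+u/3.2,130+v/3.2,40) for u,v in((380,47),(551,45),(566,212),(380,215))]
print(np.round(P,1),np.mean(P,0))
# scene s1 rim corners
P=[pix_z(sc,160+u/4,120+v/4,40) for u,v in((28,312),(205,222),(326,322),(145,412))]
print(np.round(P,1),np.mean(P,0))
X=cloud(sc)
hsv=cv2.cvtColor(sc["image"],cv2.COLOR_BGR2HSV)
m=(X[...,2]>16)&(X[...,2]<24)&(X[...,0]>380)&(X[...,0]<600)&(X[...,1]<-150)&(X[...,1]>-400)
q=X[m][:,:2].astype(np.float32); print(len(q),cv2.minAreaRect(q))
X=cloud(top)
m=(X[...,2]>16)&(X[...,2]<24)&(X[...,0]>380)&(X[...,0]<600)&(X[...,1]<-150)&(X[...,1]>-400)
q=X[m][:,:2].astype(np.float32); print(len(q),cv2.minAreaRect(q))
E
```

```text
[550.06985333  74.87284301 135.        ]
[[ 744.3 -135.9   40. ]
 [ 738.1 -254.3   40. ]
 [ 618.6 -247.6   40. ]
 [ 625.4 -122.1   40. ]] [ 681.58303075 -189.95967275   40.        ]
[[ 745.4 -247.    40. ]
 [ 626.3 -243.8   40. ]
 [ 629.2 -125.5   40. ]
 [ 744.  -134.4   40. ]] [ 686.21473166 -187.6924305    40.        ]
1174 ((508.61895751953125, -267.9888610839844), (151.90826416015625, 119.86798095703125), 17.08199691772461)
66 ((580.634765625, -304.18438720703125), (32.445579528808594, 16.47565269470215), 45.714168548583984)
```

```bash
python3 - <<'E'
from h import *
movel([550.8,73.4,150],max_speed=200)
movep([684,-189,150],R(Y)); 
movel([684,-189,47],max_speed=150,guard=15); st()
open_gripper(); st()
movel([684,-189,150],max_speed=250)
movep([480,140,220],R(Y)); st()
goto=None
a=save("top","t4.png"); c=save("scene","s4.png")
E
```

```text
t8.6 p [ 684.6 -188.9   48. ] gap 28.8 F [0.  0.4 0.5] T [ 0.03  0.04 -0.04]
 t9.2 p [ 684.  -189.1   47. ] gap 85.5 F [0.2 0.3 0.1] T [-0.02  0.04  0.03]
 t11.2 p [480.7 139.2 219.7] gap 85.2 F [-0.3  0.1 -0.4] T [ 0. -0.  0.]
```

View pics/t4.png

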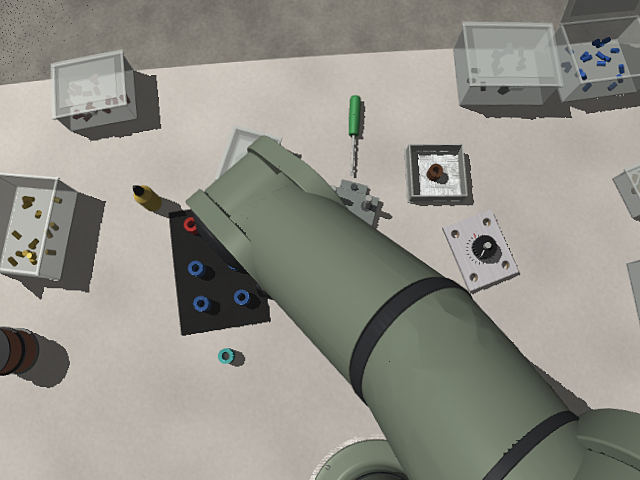

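View pics/s4.png

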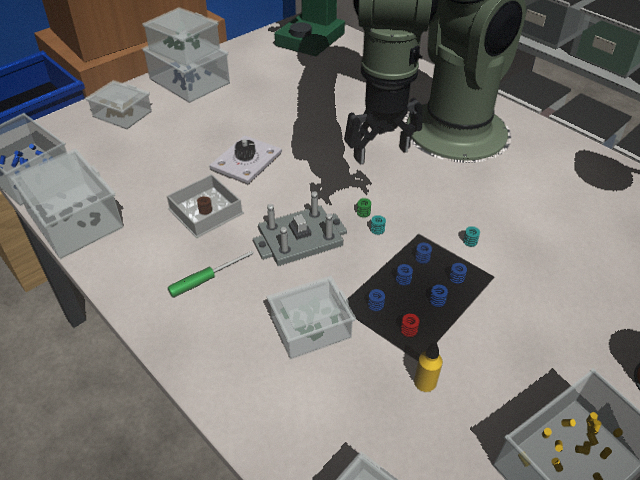

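```bash
cat >> h.py <<'E'
RODS={1:(645.0,40.1),2:(619.7,-31.5),3:(550.9,73.5),4:(525.7,2.3)}
def blues():
    out=[]
    for n,off in(("scene",(-1.8,-.4)),("top",(1.8,.4))):
        c=camera(n); X=cloud(c); hsv=cv2.cvtColor(c["image"],cv2.COLOR_BGR2HSV)
        m=cv2.inRange(hsv,(100,100,60),(125,255,255)); k,l,s_,ce=cv2.connectedComponentsWithStats(m)
        for i in range(1,k):
            if s_[i,4]<60: continue
            P=X[l==i]; P=P[np.isfinite(P).all(1)&(P[:,2]>-5)&(P[:,2]<120)]
            if len(P)<40: continue
            md=np.median(P,0); P=P[np.linalg.norm(P[:,:2]-md[:2],axis=1)<28]
            zt=np.percentile(P[:,2],90); Q=P[P[:,2]>zt-4]
            mid=(np.percentile(Q,2,axis=0)+np.percentile(Q,98,axis=0))/2
            if abs(mid[1])<420 and 200<mid[0]<800: out.append((n,mid[:2]+off,zt))
    return out
def locate(p,r=60):
    L=[b for b in blues() if np.linalg.norm(b[1]-p)<r]
    for b in L: print(b[0],np.round(b[1],1),round(b[2],1))
    near=min(L,key=lambda b:np.linalg.norm(b[1]-p))
    g=[b[1] for b in L if np.linalg.norm(b[1]-near[1])<8]
    return np.mean(g,0),len(g)
def pick(p):
    movep([p[0],p[1],90],R(Y)); 
    print("pick guard",movel([p[0],p[1],10],max_speed=120,guard=8))
    clamp(); st("clamped")
    movel([p[0],p[1],130],max_speed=150); return st("lifted")
E
python3 - <<'E'
from h import *
p,n=locate(np.array([442.3,241.5]),40); print(p,n)
if n: pick(p)
r=np.array(RODS[1])
movep([*r,130],R(Y)); wait(.2); st()
c=save("scene","s5.png",(220,120,420,270),4)
E
```

```text
scene [441. 241.] 34.8
top [442.6 243.6] 36.6
[441.78597642 242.32625474] 2
pick guard False
clamped t13.5 p [442.  242.4  10.5] gap 28.5 F [-2.6 -2.3 12.7] T [-0.38  0.51  0.03]
lifted t14.4 p [441.5 242.  129.3] gap 28.5 F [ 0.3  0.6 -1.3] T [-0.01 -0.   -0.06]
 t15.7 p [644.6  41.5 130.2] gap 28.7 F [-0.7  0.5 -0.7] T [ 0.04  0.02 -0.  ]
```

View pics/s5.png

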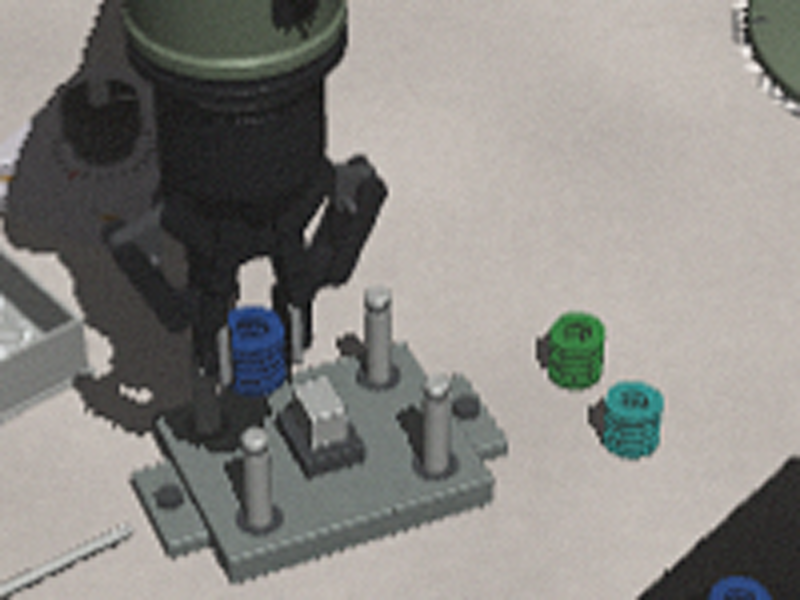

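```bash
cat >> h.py <<'E'
E
python3 - <<'E'
from h import *
sc=dict(np.load("/tmp/last_scene.npz"))
g=cv2.resize(sc["image"][190:250,265:305],None,fx=12,fy=9.9,interpolation=cv2.INTER_CUBIC)
f=lambda u,v,z: pix_z(sc,220+u/4-.375,120+v/4-.375,z)
print(f(257,322,155),f(256,436,80))
X=cloud(sc); hsv=cv2.cvtColor(sc["image"],cv2.COLOR_BGR2HSV)
m=cv2.inRange(hsv,(100,100,40),(125,255,255))>0
m[:190]=0; m[230:]=0; m[:,:270]=0; m[:,300:]=0
P=X[m]; P=P[P[:,2]>100]
# fit circle r=15 to side points (z below top -4)
Q=P[(P[:,2]<150)]
from scipy.optimize import least_squares
def fit(Q,r):
    s=least_squares(lambda c:np.hypot(Q[:,0]-c[0],Q[:,1]-c[1])-r,Q[:,:2].mean(0)-[7,7],loss="soft_l1"); return s.x,np.abs(s.fun).mean()
print(len(Q),fit(Q,15),P[:,2].max(),P[:,2].min())
for k,(x,y) in RODS.items():
    m=(np.hypot(X[...,0]-x-1.8,X[...,1]-y)<14)&(X[...,2]>25)&(X[...,2]<77)
    Q=X[m]; print(k,len(Q),fit(Q,7))
E
```

```text
[642.55399668  40.43165529 155.        ] [645.64831426  38.57461706  80.        ]
158 (array([645.28288448,  40.06287952]), np.float64(2.120048647332991)) 897.1597445387375 120.98344604505655
1 129 (array([644.92099241,  35.76173569]), np.float64(1.0233788939284385))
2 92 (array([619.44343291, -35.41595517]), np.float64(1.119746480279275))
3 113 (array([559.64040484,  77.84809233]), np.float64(1.8735928031699136))
4 129 (array([525.4487958 ,  -1.94779702]), np.float64(1.170987165579847))
```

```bash
cat >> h.py <<'E'
def twist(a):
    s=read_state(); p=s["eef_pos"]
    movel(p,R(Y+a),max_speed=40)
def insert(r,zend=27.0,guard=12,offs=((0,0),(1.5,0),(-1.5,0),(0,1.5),(0,-1.5),(1.7,1.7),(-1.7,1.7),(-1.7,-1.7),(1.7,-1.7),(3,0),(-3,0),(0,3),(0,-3))):
    r=np.array(r,float); c,s=np.cos(Y),np.sin(Y)
    movel([*r,95],max_speed=150)
    k=0
    for ox,oy in offs:
        q=r+[c*ox-s*oy,s*ox+c*oy]
        movel([*q,93],R(Y),max_speed=80)
        hit=movel([*q,zend],max_speed=50,guard=guard)
        S=st("off %s hit %s"%((ox,oy),hit)); z=S["eef_pos"][2]
        if not hit or z<zend+2: return True
        if z<82:   # on the rod, snag at groove
            for a in(.25,-.25,.5,-.5,0):
                p=S["eef_pos"]; movel([p[0],p[1],p[2]+2],max_speed=30)
                movel([*q,p[2]+1],R(Y+a),max_speed=30)
                hit=movel([*q,zend],R(Y+a),max_speed=40,guard=guard)
                S=st("  twist %s hit %s"%(a,hit)); 
                if not hit or S["eef_pos"][2]<zend+2: return True
            return False
        if S["finger_gap"]<26: return False
    return False
E
python3 - <<'E'
from h import *
print(insert(RODS[1])); wait(.2); st()
c=save("scene","s6.png",(220,120,420,270),4)
E
```

```text
off (0, 0) hit True t17.6 p [644.7  39.5  27.6] gap 28.2 F [-2.   0.1  8.7] T [-0.16  0.34 -0.02]
True
 t17.8 p [644.7  39.5  27.6] gap 28.6 F [-2.1 -0.9 10.4] T [-0.17  0.41  0.03]
```

View pics/s6.png

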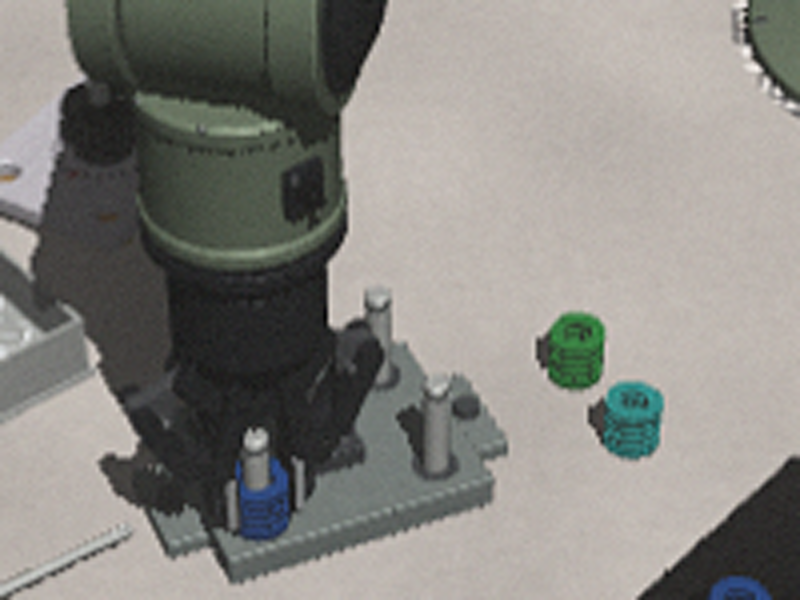

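Went straight down: spring on rod 1 at (262,500). Releasing and doing the next one the same way.

```bash
cat >> h.py <<'E'
def cycle(p0,rod,fn):
    s=read_state(); x,y,z=s["eef_pos"]
    open_gripper(); movel([x,y,130],max_speed=200); 
    p,n=locate(np.array(p0,float),60); print(p,n)
    s=pick(p)
    if s["finger_gap"]<26: print("MISSED"); return
    r=RODS[rod]; movep([*r,130],R(Y)); ok=insert(r); print("OK",ok); wait(.2); st()
    save("scene",fn,(220,120,420,270),4)
E
python3 - <<'E'
from h import *
cycle((518.5,253.5),2,"s7.png")
E
```

```text
scene [516.  252.9] 35.0
top [518.3 255.1] 36.9
[517.15911615 254.00985341] 2
pick guard False
clamped t21.6 p [517.4 254.1  10.6] gap 28.6 F [-1.4 -1.4  8.9] T [-0.3   0.45 -0.01]
lifted t22.6 p [516.8 253.7 129.2] gap 28.6 F [-0.2 -0.3 -1.2] T [-0.   -0.02 -0.01]
off (0, 0) hit True t25.6 p [619.5 -32.   27.6] gap 28.8 F [-1.7 -1.1  9.7] T [-0.16  0.46  0.03]
OK True
 t25.8 p [619.5 -32.   27.6] gap 28.6 F [-2.3 -0.6 10.1] T [-0.08  0.49  0.01]
```

View pics/s7.png

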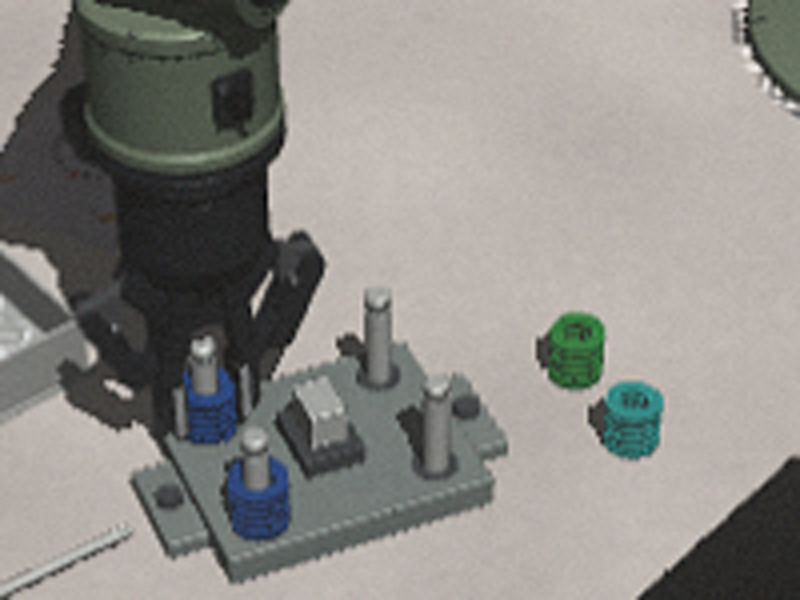

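Springs are down on rods 1 (258,498) and 2 (210,405).

```bash
python3 - <<'E'
from h import *
cycle((509.5,336),4,"s8.png")
E
python3 - <<'E'
from h import *
s=read_state()
if s["eef_pos"][2]<30: cycle((435.5,327),3,"s9.png")
E
```

```text
scene [499.9 327.6] 34.8
top [494.6 327.8] 37.1
[497.24850026 327.73673266] 2
pick guard False
clamped t30.0 p [497.5 327.9  10.6] gap 28.0 F [-1.5 -1.4 10.2] T [-0.32  0.3   0.04]
lifted t31.0 p [496.9 327.4 129.2] gap 28.0 F [ 0.5 -0.8 -0.4] T [-0.    0.06 -0.07]
off (0, 0) hit True t33.3 p [526.3   2.6  86.9] gap 27.8 F [-3.2 -1.9 15.2] T [-0.05  0.76  0.05]
off (1.5, 0) hit True t34.0 p [527.5   2.1  86.9] gap 27.7 F [-2.7 -0.1 13.9] T [-0.04  0.61 -0.05]
off (-1.5, 0) hit True t34.6 p [524.7   3.1  87. ] gap 28.1 F [-2.4 -0.4 15.6] T [-0.04  0.7  -0.  ]
off (0, 1.5) hit True t35.3 p [526.6   4.   86.9] gap 28.2 F [-2.8  0.7 12.8] T [-0.04  0.49 -0.02]
off (0, -1.5) hit True t36.0 p [525.6   1.2  87. ] gap 28.0 F [-3.  -1.1 15.4] T [-0.14  0.67  0.01]
off (1.7, 1.7) hit True t36.6 p [528.2   3.6  86.9] gap 28.3 F [-2.2  1.3 13.8] T [-0.06  0.47 -0.03]
off (-1.7, 1.7) hit True t37.3 p [525.    4.8  86.9] gap 28.2 F [-2.7  0.  13.3] T [-0.06  0.52  0.02]
off (-1.7, -1.7) hit True t38.0 p [523.9   1.6  87. ] gap 27.8 F [-3.1 -0.2 14.7] T [-0.07  0.73 -0.06]
off (1.7, -1.7) hit True t38.6 p [5.271e+02 5.000e-01 8.700e+01] gap 28.2 F [-2.6 -1.3 14.8] T [-0.07  0.73 -0.08]
off (3, 0) hit True t39.3 p [528.9   1.6  86.9] gap 28.0 F [-2.6 -1.1 15.2] T [-0.05  0.64  0.04]
off (-3, 0) hit True t40.0 p [523.3   3.6  87. ] gap 28.0 F [-2.8 -0.8 15.6] T [-0.08  0.71 -0.01]
off (0, 3) hit True t40.6 p [527.1   5.5  86.6] gap 28.2 F [-2.4  0.3 14.9] T [-0.09  0.65  0.04]
off (0, -3) hit True t41.3 p [ 5.251e+02 -1.000e-01  8.700e+01] gap 28.0 F [-3.3 -0.4 15.7] T [-0.08  0.75  0.03]
OK False
 t41.5 p [ 5.251e+02 -2.000e-01  8.710e+01] gap 28.0 F [-3.4 -0.4 12.4] T [0.02 0.58 0.03]
```

View pics/s8.png

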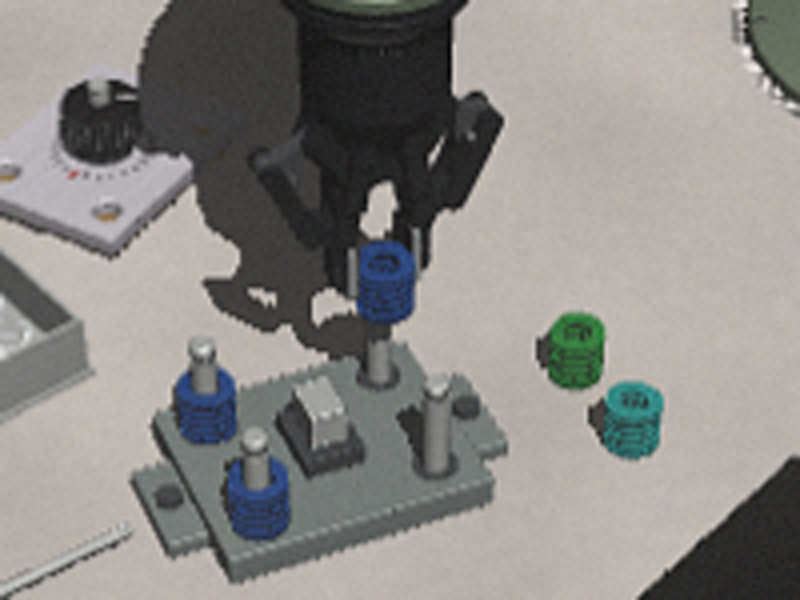

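```bash
ls pics
```

```text
s1.png
s3.png
s4.png
s5.png
s6.png
s7.png
s8.png
scene0.png
t1.png
t2.png
t3.png
t4.png
top0.png
```

```bash
python3 - <<'E'
from h import *
sc=dict(np.load("/tmp/last_scene.npz"))
print(pix_z(sc,220+386/4-.375,120+258/4-.375,112))
print(pix_z(sc,220+386/4-.375,120+262/4-.375,112))
E
```

```text
[529.67522707   9.74331654 112.        ]
[531.89720354  12.12188492 112.        ]
```

```bash
python3 - <<'E'
from h import *
movel([525,0,130],max_speed=150)
movep([500,320,90],R(Y)); print(movel([500,320,9.5],max_speed=100,guard=8)); st()
open_gripper(); movel([500,320,120],max_speed=200); movep([480,120,200],R(Y)); st()
save("scene","s10.png",(340,220,500,340),5); save("top","t10.png",(150,180,310,340),4)
for b in blues(): print(b[0],np.round(b[1],1),round(b[2],1))
E
```

```text
True
 t43.8 p [500.1 319.6  40.3] gap 28.0 F [-0.2  0.3  2.1] T [-0.07  0.04 -0.03]
 t45.8 p [480.1 121.1 199.5] gap 85.1 F [ 0.3 -0.  -0.1] T [-0.02  0.01  0.02]
scene [620.6 -31.8] 51.4
scene [643.5  38.9] 51.1
scene [495.8 322.2] 34.4
scene [604.8 258.7] 34.8
top [620.8 -26.9] 53.2
top [489.9 311.2] 37.5
```

View pics/s10.png

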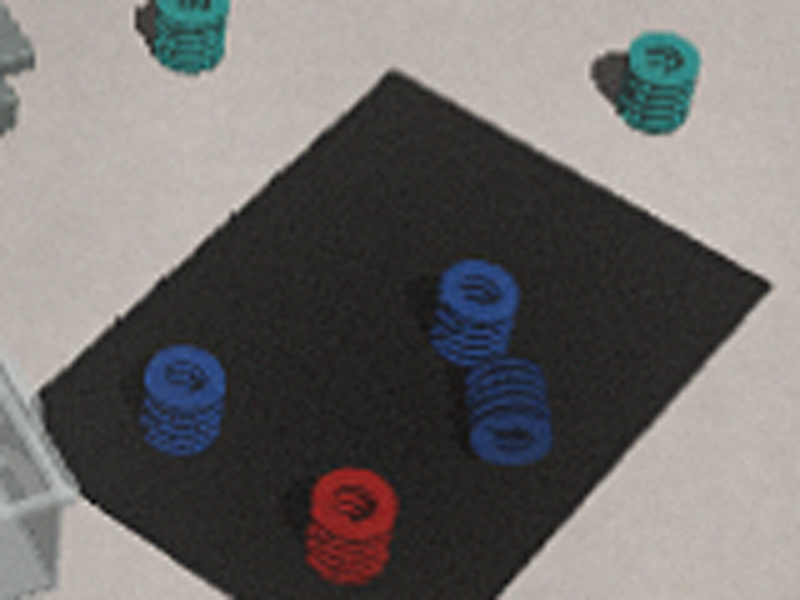

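View pics/t10.png

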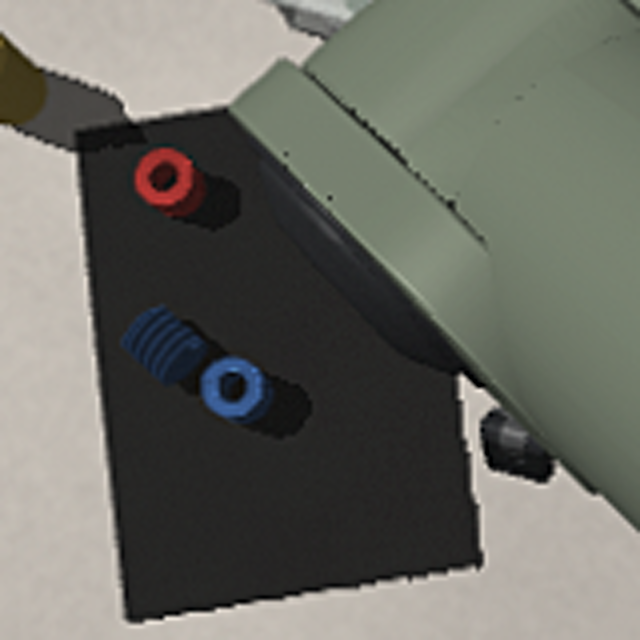

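```bash
python3 - <<'E'
from h import *
sc=dict(np.load("/tmp/last_scene.npz")); top=dict(np.load("/tmp/last_top.npz"))
S=lambda u,v,z:np.round(pix_z(sc,340+u/5-.4,220+v/5-.4,z)-[1.8,.4,0],1)
T=lambda u,v,z:np.round(pix_z(top,150+u/4-.375,180+v/4-.375,z)+[1.8,.4,0],1)
print("F",S(479,290,35),T(235,388,35))
print("G end",S(512,440,18),"top-mid",S(508,400,25),T(163,345,30))
print("D",S(185,373,35),"red",S(353,495,35),T(164,178,35))
for u,v in((128,335),(160,307),(203,345),(170,382)): print(T(u,v,18))
print("box",[S(u,v,64) for u,v in((75,490),)])
E
```

```text
F [489.1 308.8  35. ] [489.3 309.5  35. ]
G end [526.1 357.7  18. ] top-mid [517.  347.2  25. ] [515.3 347.9  30. ]
D [603.5 257.9  35. ] red [601.3 339.8  35. ] [603.9 344.4  35. ]
[524.1 369.7  18. ]
[538.  352.2  18. ]
[515.9 329.6  18. ]
[497.4 347.7  18. ]
box [array([690.3, 282.5,  64. ])]
```

```bash
python3 - <<'E'
from h import *
top=dict(np.load("/tmp/last_top.npz"))
for u,v in((238,129),(284,138),(270,190),(221,178)): print(np.round(pix_z(top,u,v,64)+[1.8,.4,0],1))
sc=dict(np.load("/tmp/last_scene.npz"))
for u,v in((264,297),(330,281),(355,318),(290,342)): print(np.round(pix_z(sc,u,v,64)-[1.8,.4,0],1))
movep([489.2,309.2,90],R(Y))
p,n=np.array([489.2,309.2]),0
s=pick(p)
movep([*RODS[4],130],R(Y)); wait(.1)
st(); save("scene","s11.png",(220,120,420,270),4)
E
```

```text
[799.5 231.7  64. ]
[770.8 134.1  64. ]
[657.  169.6  64. ]
[691.3 271.2  64. ]
[776.9 136.5  64. ]
[662.5 191.2  64. ]
[690.4 283.6  64. ]
[807.7 243.3  64. ]
pick guard False
clamped t48.5 p [489.4 309.2  10.5] gap 28.4 F [-0.9 -2.1  8.4] T [-0.38  0.32  0.01]
lifted t49.4 p [488.9 308.9 129.2] gap 28.8 F [-0.4 -0.1 -1.5] T [-0.02  0.04  0.03]
 t50.7 p [525.9   4.  130. ] gap 28.6 F [-1.5  0.5 -1.3] T [-0.    0.   -0.04]
```

View pics/s11.png

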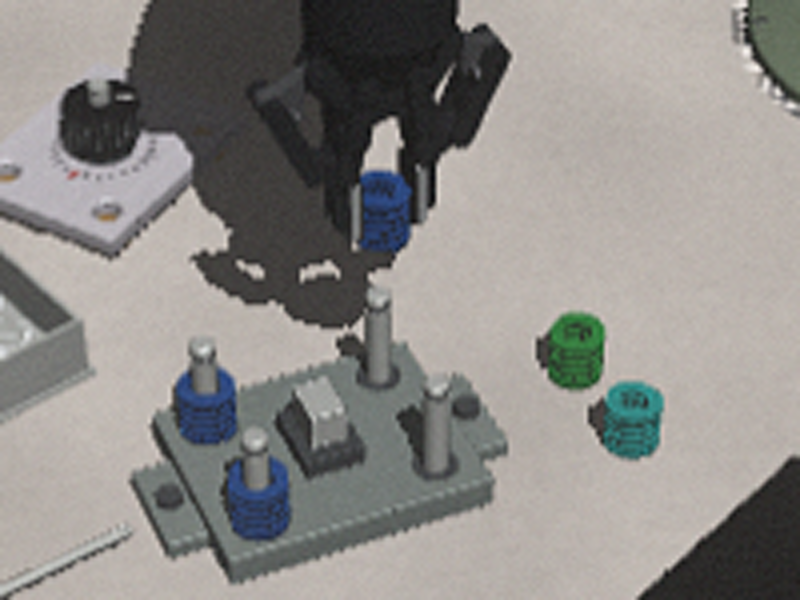

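```bash
python3 - <<'E'
from h import *
ok=insert(RODS[4]); wait(.2); st(); print(ok)
if ok:
    x,y,z=read_state()["eef_pos"]
    open_gripper(); movel([x,y,130],max_speed=200)
    p,n=locate(np.array([605,260.]),60); print(p,n)
    save("scene","s12.png",(240,160,480,340),3.3)
E
```

```text
off (0, 0) hit True t51.9 p [525.2   1.6  84.4] gap 28.7 F [-1.8 -2.2 -1.3] T [-0.64  0.24 -0.01]
off (1.5, 0) hit True t52.5 p [526.5   1.2  85.4] gap 28.6 F [-3.  -3.1 -0.4] T [-0.72  0.72 -0.03]
off (-1.5, 0) hit True t53.2 p [524.1   2.   84.4] gap 28.5 F [ 1.5 -5.3 -4.2] T [-1.12 -0.35 -0.  ]
off (0, 1.5) hit True t53.9 p [526.5   3.8  86.5] gap 28.6 F [-2.  -0.5 12.2] T [-0.14  0.59 -0.02]
off (0, -1.5) hit True t55.4 p [525.1   0.9  27.5] gap 28.5 F [-1.7 -1.2 10.1] T [-0.04  0.4  -0.01]
 t55.6 p [525.1   0.9  27.5] gap 28.6 F [-1.2 -0.7 11.3] T [-0.1   0.45 -0.01]
True
scene [604.2 258.4] 34.7
top [606.8 262. ] 37.2
[605.49650069 260.17678721] 2
```

View pics/s12.png

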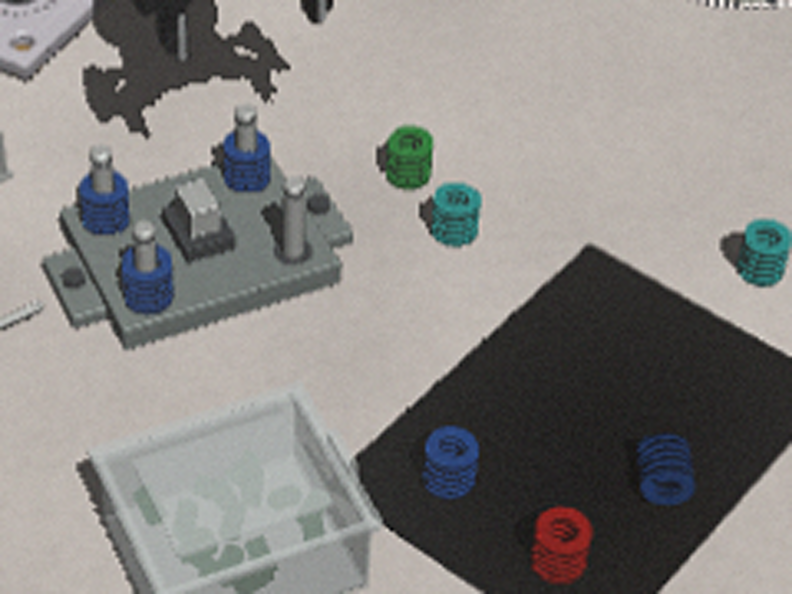

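```bash
python3 - <<'E'
from h import *
p=np.array([605.5,260.2])
movep([*p,120],R(.8)); print(movel([*p,10],max_speed=120,guard=8)); clamp(); st()
movel([*p,140],max_speed=150); st()
movep([*RODS[3],130],R(Y)); wait(.1); st()
ok=insert(RODS[3]); wait(.2); st(); print(ok)
save("scene","s13.png",(220,120,420,270),4)
E
```

```text
False
 t59.7 p [605.6 260.2  10.4] gap 28.7 F [-1.1 -1.4  6.9] T [-0.32  0.36  0.01]
 t60.7 p [605.2 259.9 139. ] gap 28.7 F [-0.4 -0.4 -0.2] T [ 0.02 -0.01  0.03]
 t61.7 p [551.1  74.9 129.8] gap 28.8 F [-0.4  0.3 -0.1] T [-0.02  0.03 -0.  ]
off (0, 0) hit True t62.8 p [550.5  72.7  84.4] gap 28.8 F [-0.9 -4.2 -3.6] T [-0.81  0.32 -0.02]
off (1.5, 0) hit True t63.4 p [551.9  72.3  85.4] gap 28.4 F [-2.7 -2.6  1.4] T [-0.83  0.58  0.04]
off (-1.5, 0) hit True t64.1 p [549.5  73.1  84.9] gap 28.8 F [ 0.8 -4.9 -3.6] T [-1.1  -0.37 -0.03]
off (0, 1.5) hit True t64.8 p [551.7  75.   86.5] gap 28.9 F [-0.7 -1.1 12.4] T [-0.27  0.52 -0.01]
off (0, -1.5) hit True t66.3 p [550.3  72.1  27.4] gap 28.2 F [-1.3  0.3  9.6] T [-0.13  0.31  0.01]
 t66.5 p [550.3  72.1  27.4] gap 28.5 F [-1.1 -0.8  9.8] T [-0.2   0.41 -0.  ]
True
```

View pics/s13.png

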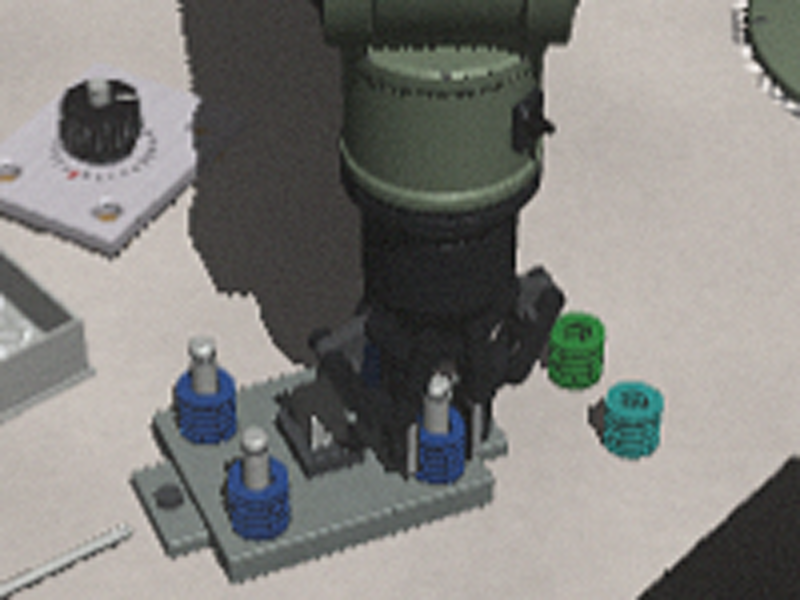

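```bash
python3 - <<'E'
from h import *
x,y,z=read_state()["eef_pos"]
open_gripper(); movel([x,y,140],max_speed=200); movep([480,100,220],R(Y)); st()
save("top","t14.png",(435,200,530,300),8); save("scene","s14.png",(200,130,290,190),8)
save("scene","s15.png",(230,170,380,280),5)
E
```

```text
t68.4 p [479.8  99.7 219.5] gap 85.3 F [ 0.7 -0.9 -0.7] T [-0.01  0.01 -0.02]
```

View pics/t14.png

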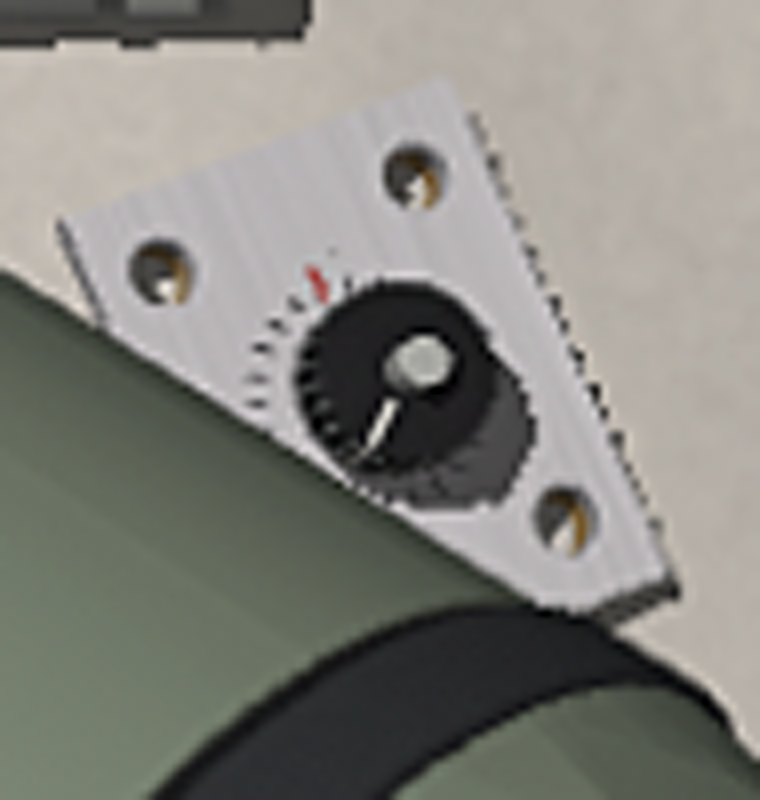

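View pics/s14.png

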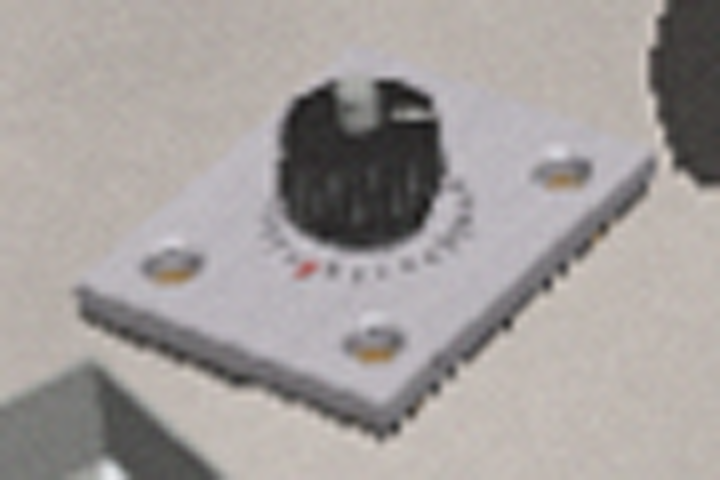

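View pics/s15.png

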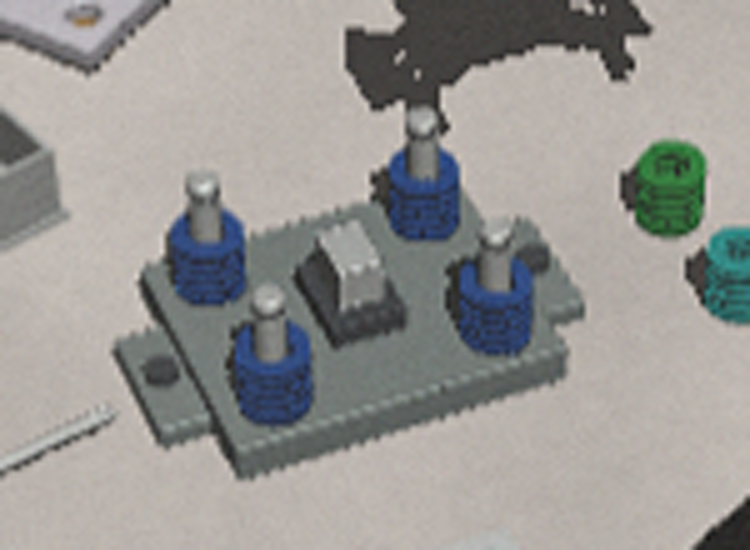

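```bash
python3 - <<'E'
from h import *
c=camera("scene"); t=camera("top")
T=lambda u,v,z:(pix_z(t,435+u/8-.44,200+v/8-.44,z)+[1.8,.4,0])
S=lambda u,v,z:(pix_z(c,200+u/8-.44,130+v/8-.44,z)-[1.8,.4,0])
HT=[T(161,271,20),T(415,176,20),T(568,521,20)]; HS=[S(173,263,20),S(374,341,20),S(561,170,20)]
print(np.round(HT,1),np.round(HS,1),sep="\n")
# top: h0 (+x,+y)?, h1 (+x,-y), h2 (-x,-y): centre=(h0+h2)/2 ; scene: h0=(+x,-y), h1=(+x,+y), h2=(-x,+y): centre=(h0+h2)/2
for n,a,b,d in(("top",HT[0],HT[1],HT[2]),("scene",HS[1],HS[0],None)):
    print(n,"y axis yaw",np.arctan2(-(a-b)[0],(a-b)[1]), np.linalg.norm(a-b))
print("x yaw top",np.arctan2(*(HT[1]-HT[2])[[1,0]]),np.linalg.norm(HT[1]-HT[2]),"scene",np.arctan2(*(HS[1]-HS[2])[[1,0]]),np.linalg.norm(HS[1]-HS[2]))
print("ctr",(HT[0]+HT[2])/2,(HS[0]+HS[2])/2)
R_t=T(395,378,56); print("ringtop",R_t,S(360,105,56), "stem",T(425,360,66),S(357,88,66))
a,b=T(393,402,56),T(368,448,56); print("ptr",np.arctan2(*(b-a)[[1,0]]),np.arctan2(*(T(368,448,56)-T(398,385,56))[[1,0]]), "scene",np.arctan2(*(S(432,116,56)-S(392,113,56))[[1,0]]))
print("red",T(317,280,20),S(307,268,20))
E
```

```text
[[ 545.4 -215.8   20. ]
 [ 566.4 -288.9   20. ]
 [ 469.6 -317.    20. ]]
[[ 564.3 -291.1   20. ]
 [ 543.2 -218.7   20. ]
 [ 448.  -246.2   20. ]]
top y axis yaw 0.27950555950737266 76.0835288991076
scene y axis yaw 0.28297166625265685 75.38638116552698
x yaw top 0.282962070453561 100.84934758380444 scene 0.2800226795957821 99.14475721822078
ctr [ 507.48618597 -266.39734302   20.        ] [ 506.12534424 -268.64412631   20.        ]
ringtop [ 505.5803478  -262.91823201   56.        ] [ 500.96685704 -274.86247563   56.        ] stem [ 507.96518536 -267.94278172   66.        ] [ 504.20952761 -270.80637716   66.        ]
ptr 2.5172904808145793 2.568037486222806 scene 2.2573842025844595
red [ 539.81735827 -257.87929876   20.        ] [ 536.06946338 -260.91315745   20.        ]
```

```bash
python3 - <<'E'
from h import *
for p,y in(([506.8,-267.5,28],1.852),([506.8,-267.5,150],1.852),([584.9,20.1,150],1.235),([584.9,20.1,80],1.235),([584.9,20.1,80],-1.1)):
    q=inverse_kinematics(p,R(y)); print(None if q is None else np.round(q,2))
p=[506.8,-267.5]
movep([*p,170],R(1.852)); st()
print(movel([*p,28],max_speed=120,guard=8)); st(); clamp(); st()
wait(.1); save("scene","s16.png",(180,90,300,190),6)
E
```

```text
[ 1.06  0.99 -1.05  1.83  1.04  0.99  1.4 ]
[ 1.14  0.84 -1.19  1.78  0.85  1.15  1.52]
[ 0.55  0.79 -1.07  1.75  0.77  1.09  0.46]
[ 0.51  0.87 -1.    1.79  0.87  1.    0.39]
[ 0.22  0.7  -0.51  1.8   0.48  0.76 -1.64]
 t70.9 p [ 507.  -267.1  170.1] gap 85.6 F [-0.5 -0.2 -0.4] T [-0.03 -0.01 -0.05]
False
 t72.3 p [ 507.1 -267.7   28.6] gap 85.2 F [-0.   0.2  0.9] T [ 0.06 -0.    0.  ]
 t72.7 p [ 507.  -267.8   28.7] gap 45.9 F [-2.7 -0.4 10.8] T [-0.26  0.62  0.06]
```

View pics/s16.png

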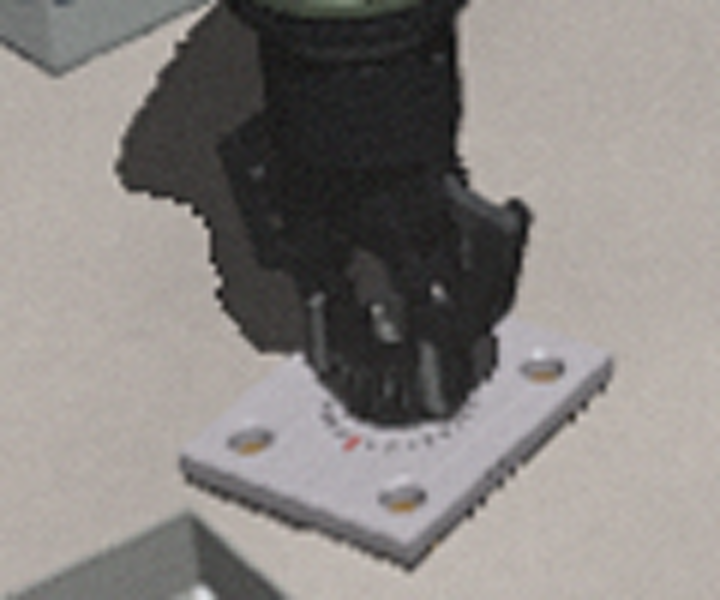

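```bash
python3 - <<'E'
from h import *
movel([507,-267.8,125],max_speed=80); st()
movel([584.9,20.1,128],R(1.235),max_speed=120); wait(.2); st()
save("scene","s17.png",(200,90,400,240),4)
E
```

```text
t74.2 p [ 506.8 -267.7  124.5] gap 46.0 F [ 0.1  0.7 -7.3] T [ 0.04 -0.01 -0.02]
 t77.1 p [584.9  19.9 128. ] gap 45.9 F [ 0.2  0.5 -6.9] T [-0.03  0.04  0.  ]
```

View pics/s17.png

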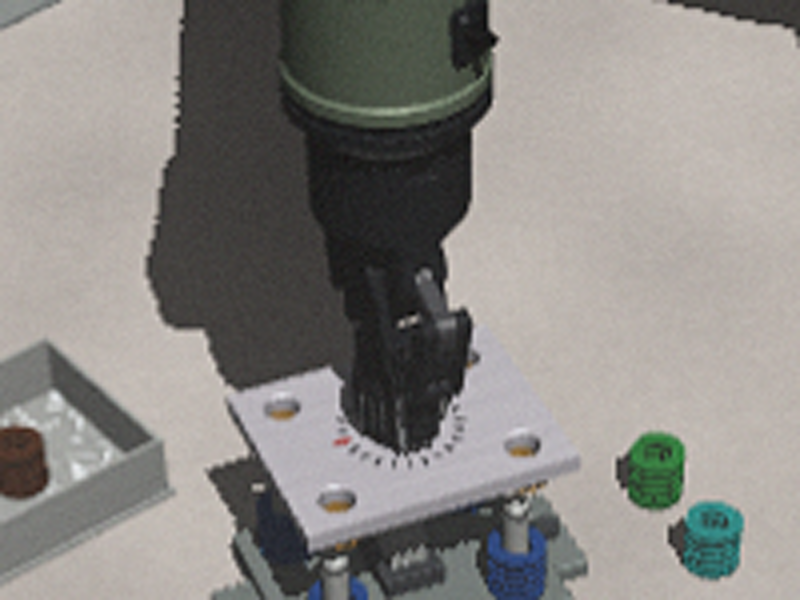

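```bash
python3 - <<'E'
from h import *
sc=dict(np.load("/tmp/last_scene.npz"))
S=lambda u,v,z:pix_z(sc,200+u/4-.375,90+v/4-.375,z)
h=[S(337,499,119.3),S(522,443,119.3),S(283,406,119.3)]; r=[S(337,564,80),S(517,506,80)]
print(np.round(h,1),np.round(r,1))
print(np.arctan2(*(h[0]-h[1])[[1,0]]),np.arctan2(*(r[0]-r[1])[[1,0]]), h[0]-r[0],h[1]-r[1],"hole ctr",(h[1]+h[2])/2)
E
```

```text
[[644.5  40.5 119.3]
 [550.   72.6 119.3]
 [618.8 -31.4 119.3]] [[649.   43.3  80. ]
 [554.2  74.1  80. ]]
-0.326775369478397 -0.31395445971460684 [-4.49152911 -2.74351795 39.3       ] [-4.24615299 -1.47710161 39.3       ] hole ctr [584.40176421  20.58146947 119.3       ]
```

```bash
python3 - <<'E'
from h import *
c0=np.array([584.9,20.1]); Yd=1.235
b=lambda ox,oy: c0+[np.cos(-.336)*ox-np.sin(-.336)*oy,np.sin(-.336)*ox+np.cos(-.336)*oy]
movel([*c0,113],max_speed=60)
for o in((0,0),(2,0),(-2,0),(0,2),(0,-2)):
    q=b(*o); movel([*q,112],R(Yd),max_speed=60)
    hit=movel([*q,80.2],max_speed=40,guard=10); s=st("%s %s"%(o,hit))
    if not hit or s["eef_pos"][2]<84: break
    if s["eef_pos"][2]<100: print("jam"); break
wait(.2); st(); save("scene","s18.png",(200,90,400,240),4)
E
```

```text
(0, 0) True t78.5 p [585.3  19.5  80.8] gap 46.2 F [ 2.1 -1.7  4.9] T [-0.3  -0.45 -0.1 ]
 t78.7 p [585.3  19.5  80.8] gap 46.1 F [ 2.5 -0.6  6. ] T [-0.07 -0.56 -0.04]
```

View pics/s18.png

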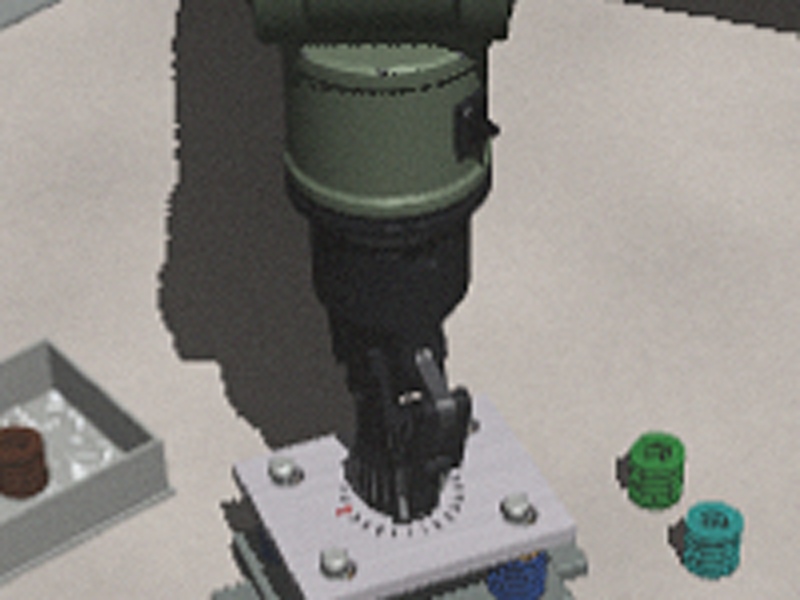

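```bash
python3 - <<'E'
from h import *
open_gripper(); wait(.3); st("open")
p=[585.1,19.8,81]
movel(p,R(1.235),max_speed=30); clamp(); s=st("clamp")
y=1.235
def yaw(): r=read_state()["tool_rot"]; return np.arctan2(r[1,0],r[0,0])
for i in range(5):
    y-=.3; movel(p,R(y),max_speed=60); wait(.1); s=st("yaw %.3f cmd %.3f"%(yaw(),y))
    if abs(s["torque"][2])>0.35: break
E
```

```text
open t79.5 p [584.6  18.9  80.3] gap 85.6 F [-0.9  0.1 -0.2] T [ 0.01 -0.01 -0.  ]
clamp t80.2 p [585.1  19.5  81.4] gap 45.9 F [-3.9 -2.3 10.1] T [-0.56  0.76  0.07]
yaw 0.934 cmd 0.935 t80.8 p [584.8  19.1  81.4] gap 46.5 F [-6.  -4.7 11.6] T [-0.99  1.16 -0.05]
yaw 0.634 cmd 0.635 t81.3 p [584.5  18.7  81.4] gap 46.0 F [-7.7 -7.3 13.2] T [-1.41  1.79 -0.13]
yaw 0.334 cmd 0.335 t81.9 p [584.1  18.5  81.3] gap 46.6 F [-10.6  -6.9  16. ] T [-1.6   2.39 -0.07]
yaw 0.034 cmd 0.035 t82.4 p [583.9  18.5  81.3] gap 46.5 F [-11.8  -8.1  17.5] T [-1.52  2.83 -0.1 ]
yaw -0.266 cmd -0.265 t83.0 p [583.5  18.6  81.3] gap 46.2 F [-14.8  -7.2  19.4] T [-1.36  3.27 -0.09]
```

```bash
python3 - <<'E'
from h import *
def yaw(): r=read_state()["tool_rot"]; return np.arctan2(r[1,0],r[0,0])
open_gripper(); wait(.2); st("open")
p=[583.6,19.0,81.5]; y=-.265
movel(p,R(y),max_speed=30); st(); clamp(); wait(.1); s=st("clamp"); 
t0=s["torque"][2]
while y>-1.5:
    y-=.1; movel(p,R(y),max_speed=60); wait(.05); s=st("yaw %.3f cmd %.3f"%(yaw(),y))
    if abs(s["torque"][2]-t0)>0.35: break
save("scene","s19.png",(200,90,400,240),4)
E
```

```text
open t83.7 p [585.1  19.8  81. ] gap 85.3 F [-0.1 -1.4  0.5] T [-0.01  0.02  0.03]
 t83.9 p [583.5  18.9  81.5] gap 85.3 F [0.8 0.4 0.9] T [-0.05 -0.04  0.02]
clamp t84.5 p [583.7  19.   81.9] gap 46.7 F [-1.9 -0.8  6.1] T [-0.12  0.39  0.14]
yaw -0.365 cmd -0.365 t84.8 p [583.7  19.1  81.9] gap 46.0 F [-2.8 -0.6  8.2] T [-0.05  0.58 -0.13]
yaw -0.465 cmd -0.465 t85.1 p [583.5  19.1  81.9] gap 46.1 F [-3.7  0.1  8.5] T [-0.06  0.79 -0.08]
yaw -0.565 cmd -0.565 t85.4 p [583.4  19.1  81.9] gap 46.5 F [-3.7  0.5  8.8] T [ 0.01  0.95 -0.15]
yaw -0.665 cmd -0.665 t85.7 p [583.3  19.2  81.9] gap 46.0 F [-4.6  1.   8.4] T [ 0.03  1.06 -0.04]
yaw -0.765 cmd -0.765 t86.0 p [583.2  19.3  81.9] gap 46.5 F [-6.   1.   9.2] T [ 0.22  1.2  -0.12]
yaw -0.865 cmd -0.865 t86.3 p [583.2  19.4  81.9] gap 46.1 F [-6.7  0.9 10.2] T [ 0.34  1.34 -0.07]
yaw -0.965 cmd -0.965 t86.6 p [583.1  19.5  81.8] gap 46.2 F [-7.   1.5 10.8] T [ 0.38  1.41 -0.04]
yaw -1.064 cmd -1.065 t86.9 p [583.4  18.8  81.9] gap 46.5 F [-5.2 -2.7  8.7] T [-0.52  0.93  0.89]
```

View pics/s19.png

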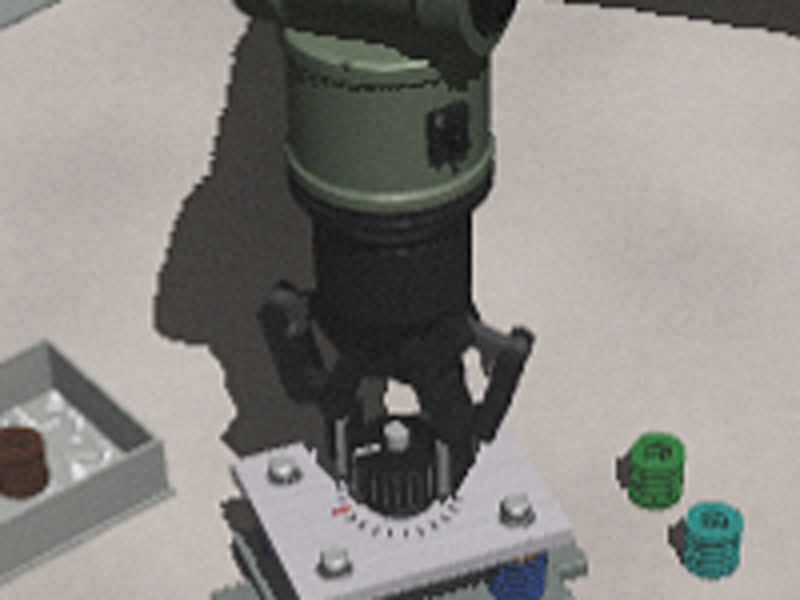

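```bash
python3 - <<'E'
from h import *
def yaw(): r=read_state()["tool_rot"]; return np.arctan2(r[1,0],r[0,0])
wait(.3)
open_gripper(); wait(.2); st("open")
p=[583.9,19.2,82]; y=-1.065
movel([585,19.8,180],max_speed=150); movep([480,150,240],R(y)); st()
save("top","t20.png",(310,150,410,280),6); save("scene","s20.png",(230,170,350,260),6)
E
```

```text
open t87.9 p [583.6  19.   81.5] gap 85.2 F [-0.5  0.2  0.7] T [ 0.01 -0.03 -0.03]
 t89.4 p [479.9 149.8 239.7] gap 85.6 F [-0.4  0.6  0.4] T [-0.03 -0.02 -0.04]
```

View pics/t20.png

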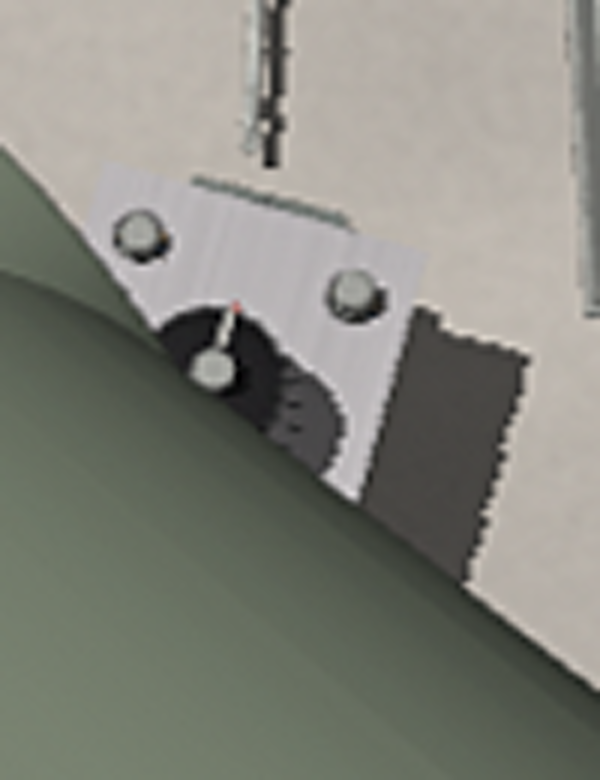

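View pics/s20.png

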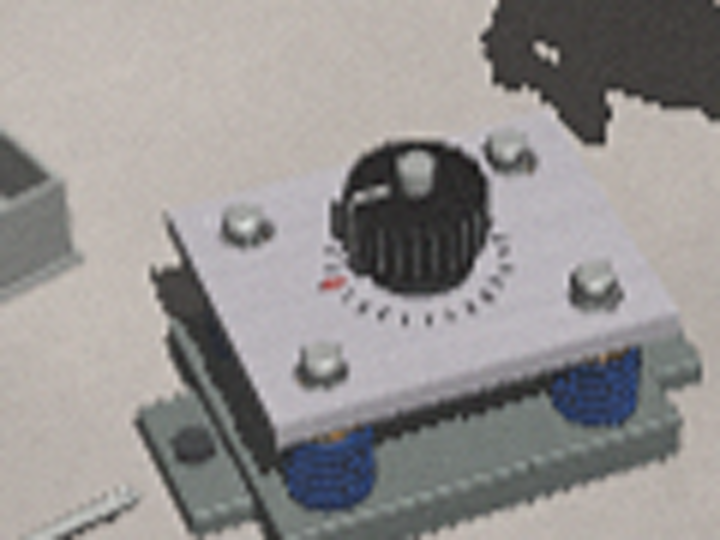

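```bash
python3 - <<'E'
from h import *
def yaw(): r=read_state()["tool_rot"]; return np.arctan2(r[1,0],r[0,0])
p=[584.2,19.3,82]; y=-1.065
movep([584.2,19.3,170],R(y)); print(movel(p,max_speed=120,guard=8)); st(); clamp(); wait(.1); st()
for i in range(4):
    y+=.785/4; movel(p,R(y),max_speed=60); st("yaw %.3f"%yaw())
wait(.2); open_gripper(); wait(.2); st()
movel([584.2,19.3,180],max_speed=150); movep([480,150,240],R(y)); st()
save("top","t21.png",(310,150,410,280),6); save("scene","s21.png",(230,170,350,260),6)
E
```

```text
False
 t91.2 p [584.6  19.5  82.7] gap 85.2 F [-0.9 -0.2  0.3] T [-0.05  0.02 -0.03]
 t91.7 p [584.6  19.2  82.9] gap 45.9 F [-2.8 -0.8 10.4] T [-0.16  0.58  0.09]
yaw -0.868 t92.1 p [584.5  19.2  82.8] gap 45.8 F [-2.8 -0.6 11.3] T [-0.11  0.62  0.12]
yaw -0.672 t92.4 p [584.5  19.2  82.8] gap 45.9 F [-4.   0.6 11.3] T [-0.09  0.72  0.12]
yaw -0.476 t92.8 p [584.5  19.3  82.8] gap 45.8 F [-3.  -0.2 11.5] T [-0.04  0.74  0.13]
yaw -0.280 t93.1 p [584.5  19.3  82.8] gap 46.5 F [-3.5 -0.7 12. ] T [-0.11  0.79  0.14]
 t94.0 p [584.2  19.3  82. ] gap 85.2 F [0.5 0.4 0.3] T [ 0.02  0.03 -0.04]
 t95.5 p [479.9 149.9 239.7] gap 85.3 F [ 0.2 -0.1  0.2] T [-0.05 -0.02 -0.  ]
```

View pics/t21.png

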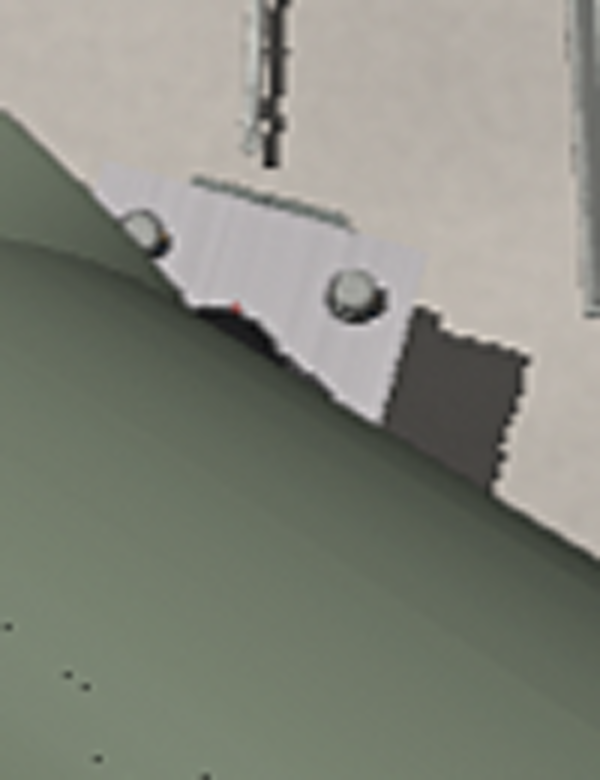

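View pics/s21.png

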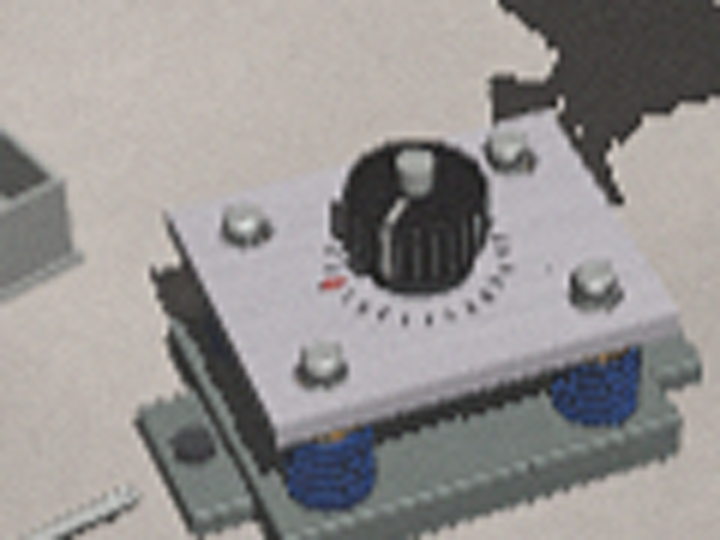

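```bash
python3 - <<'E'
from h import *
movep([480,-350,240],R(0.5)); st()
save("top","t22.png",(310,160,400,280),6.5); save("top","t23.png"); save("scene","s23.png")
E
```

```text
t97.5 p [ 480.5 -349.1  240. ] gap 85.2 F [-0.4  0.7 -0.9] T [-0.03  0.01  0.02]
```

View pics/t22.png

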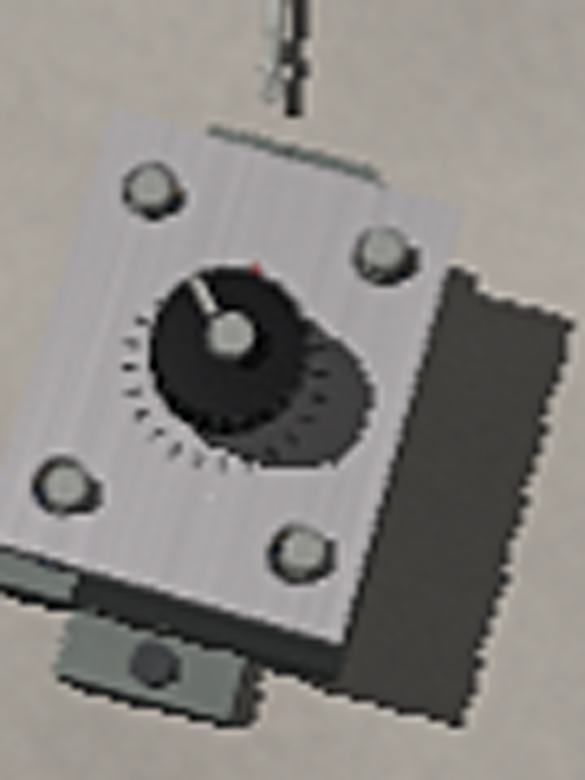

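View pics/t23.png

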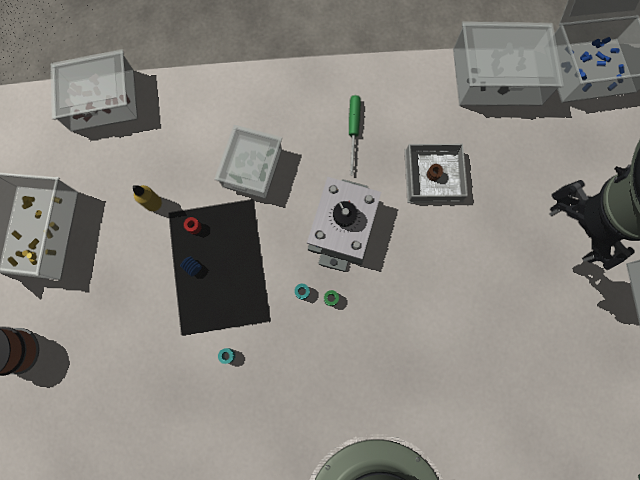

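View pics/s23.png

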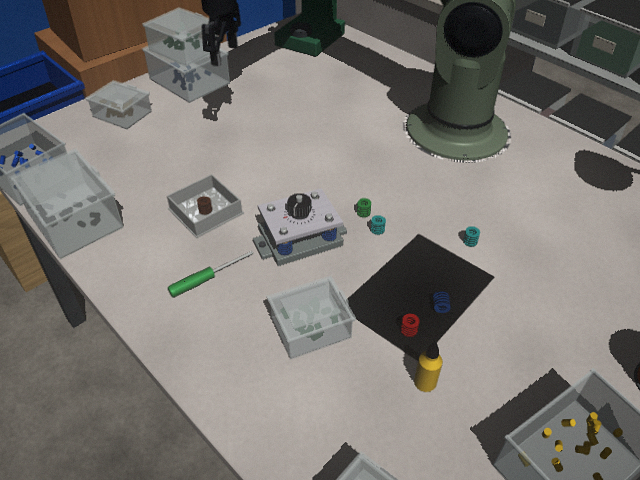

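```bash
python3 - <<'E'
from h import *
t=dict(np.load("/tmp/last_top.npz"))
T=lambda u,v,z,x0=310,y0=160,k=6.5: pix_z(t,x0+u/k,y0+v/k,z)[:2]
an=lambda a,b: np.arctan2(*(b-a)[::-1])
for a,b in(((219,318),(193,281)),((230,350),(193,281))): print("ptr",an(T(*a,108),T(*b,108)))
print("ptr0",an(T(221,352,108,310,150,6),T(236,308,108,310,150,6)), "die",an(T(342,640,72),T(457,210,72)),an(T(0,540,72),T(113,115,72)))
d=T(342,640,72);e=T(0,540,72);print(an(d,e)-np.pi/2)
# refine: threshold white line
k=t["image"]; crop=cv2.cvtColor(k,cv2.COLOR_BGR2GRAY)[196:232,330:362]; print(crop[5:20,5:22])
E
```

```text
ptr 0.5157869184121405
ptr 0.3967235267390686
ptr0 -0.4019710018820464 die -0.3488590887869548 -0.32408447380383054
-0.36369868165561403
[[164 165 165 167 164 137 103  98  54  53  61  62  72  75  90 149 175]
 [166 168 173 167 130  82  22  28  16  21  19  20  22  25  33  94 161]
 [170 167 125  63 112 170  80  16  25  28  28  28  27  26  21  32  52]
 [168 124  36  17  64 147 164  10  25  29  30  30  28  30  28  26  17]
 [140  35  23  25  24 115 178  82  18  28  30  30  30  30  29  29  25]
 [ 62  23  30  31  22  66 147 165  10  23  26  26  28  30  28  28  29]
 [ 25  31  34  32  28  24 119 184  84  11  13  17  22  25  29  29  29]
 [ 29  34  34  32  31  25  50  76  59 110 161 142  70  17  26  29  30]
 [ 32  36  37  33  32  30  19  89 155 150 153 152 137  71  22  28  28]
 [ 35  36  35  34  32  30  33 100 156 148 147 147 154 134   3  30  32]
 [ 35  35  36  35  34  30  55 115 154 147 145 145 152 138  31  10  20]
 [ 36  36  35  34  33  29  42 104 157 151 145 148 154 139   5  12  21]
 [ 38  38  37  36  34  31  42  86 136 160 155 158 142  64   4  15  22]
 [ 37  38  38  35  34  34  29  46  74  86  91 100  56  21  11  15  20]
 [ 39  38  37  36  35  35  32  30  34  38  43  34  12   9  14  21  31]]
```

```bash
python3 - <<'E'
from h import *
t=dict(np.load("/tmp/last_top.npz"))
a=pix_z(t,341.89,207,108);b=pix_z(t,339.89,203,108); w=np.arctan2(b[1]-a[1],b[0]-a[0]); print(w,w+.336,w+.349)
E
```

```text
0.368391280104324 0.704391280104324 0.717391280104324
```

```bash
python3 -c "
from h import *
finish_job(); st()"
```

```text
the job is handed in; nothing more can be done
the job is handed in; nothing more can be done
```

I handed the job in at about 98 s of the 208 s allowed; no verdict was reported.

**What I did**
- I pulled the one rusty spring, on rod 3, and dropped it in the scrap box.
- I put a blue spring fully down on each of the four rods.
- I set the die on the springs and turned the ring clockwise to the stop, where the torque rose to about 0.9 N m. I then backed it off 0.785 rad.

**What the last checks showed**
- **Springs and die:** all four springs were photographed fully down before the die went on. The die then sat at about 52 mm, the height expected with four springs under it. It looked level and square to the base.
- **Touch:** the picture taken at the stop had the white line on the red mark.
- **Back-off:** three readings of the final picture gave about 0.71, 0.77 and 0.85 rad. They differ by more than I'd like, but all lie within the 0.655–0.915 limit.
- **Other things on the bench:** the old spring is in the scrap box. The red spring, look-alikes, sleeve box, oil bottle and screwdriver look to be in their original places.

**What went wrong**
- One blue spring was picked up off-centre after something had shifted the springs on the mat, and it would not go onto rod 4.
- I put it back, but it met another spring. One of the two ended up lying on its side, and it is still on the mat, unused.
- I used the fifth blue spring instead. The springs for rods 3 and 4 needed small sideways shifts before they went on.

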